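Feed a housing under the guard of a measuring station with a push stick

ROBOT

A 6-joint arm with a two-finger parallel gripper is mounted at the origin on the work surface. World frame = base frame: x ahead of the robot, y to its left, z up, the work surface at z = 0. Lengths are in mm, angles in degrees, forces in N, time in s.
With the tool pointing down it reaches from about 325 to 775 mm from the base axis. Payload 5.5 kg.
Tool frame: the origin (TCP) lies at the very end of the fingers, on their centre line; the grasp point (between the pads) lies 19 mm behind it; z points along the fingers, y is the direction in which the jaws open and shut (so a half turn about z gives the same grasp; the last joint's range is limited). The gripper opens to 88 mm and grips with 3 to 60 N. Pads are 20 mm wide; open, the fingers measure 115 mm over their backs; the gripper's body (75 mm by 178 mm) begins 61 mm behind the grasp point.
Start: joints at [-66.503, 5.22, 70.514, -0, 104.267, -3.249], TCP at [270.02, -535.822, 222.631] pointing down, gripper open.
Joint ranges: [-164.24, 164.24], [-49.07, 125.15], [9.68, 141.18], [-86.29, 266.29], [3.28, 154.24], [-151.56, 151.56]. Speed limits (degrees/s): [147.25, 147.25, 172.46, 180, 180, 180].

INTERFACE

Orientations are given as [roll, pitch, yaw] about the fixed x, y, z axes, in that order (R = Rz(yaw) Ry(pitch) Rx(roll)).
In Python, from bench import r, optics gives the robot as it stands.
- The arm moves only by the tool jog_arm, never from a script. Its argument "rows" is a list of rows, each an object with "rot": the turn, a rotation vector about the world's x, y, z in rad, a list of three; "xyz": the shift along the world's x, y, z in mm, a list of three; "gripper": the opening in per cent of the stroke, from 0 (shut) to 100 (fully open). A call has 1 to 5 rows; each row is the pose to reach, as a shift and turn from the pose commanded when the call began; what a row does not reach only later rows make up. A row lasts 1/8 s, in which the tool goes at most 62.5 mm and 10.7 degrees, less where a joint would pass 70% of its speed; a pose out of reach is approached as far as the arm can. A call with a gripper value outside its range is refused whole. The fingers move at their own pace and stop on an object; "grip_force" is the grip in N (left out, the last holds). Time passes only in rows, so rows that repeat a pose let the fingers close. It gives the time, the measured TCP pose, the force and the opening at its end, in the units of the state.
- r.state(): the state, without advancing time (a new reading comes with each control period).
- optics.snapshot(name): name is "scene" or "top" or "wrist"; returns a dict with "img" (384x512x3 uint8, red, green, blue), "z_map" (384x512 float32, mm along the optical axis (not along the pixel's ray), 0 where there is no reading), "fov_y" (degrees; the focal length in pixels is half the picture's height over the tangent of half this angle, whatever the lens; pixels are square), "cx", "cy" (the principal point, pixels), "k1" (the pictures are not rectified: a ray, as slopes to the right and down, at radius r is drawn at 1 + k1 r^2 times it, then the intrinsics apply), "pose" (4x4, takes a point from camera to world coordinates). Camera axes: x right, y up, looking along -z (the intrinsics and any distortion apply to the point x, -y, -z); pixel columns grow to the right and rows downward; lengths in mm; the calibration is good to about 2 mm. A picture is of the moment at which its call begins.
- r.job_done(): hands the job in, once; it reports no verdict.
Trained networks look in the newest picture that a camera, given by its name, has taken for a name from the list of things; names that differ only in an ending like _2 or _b are one class to them, and where a whole thing is asked for, a point or a joint stands for the part that bears it (a point fixed in the world has none). Each returns a list of dicts, best first, with "confidence" (0 to 1); they miss things now and then, are a little off and sometimes report something else, mostly with a low value. They report only what shows in the picture. A call takes as long as a camera call. They do not tell look-alikes from the thing itself.
- optics.recognise(camera, label): "box" ([centre column, centre row, width, height] in pixels, round what is visible of it).
- optics.mark_of(camera, label): "at" ([column, row] in pixels: a listed point, or the origin of a listed thing).
The state is a dict: "t": time; "joint_pos": joint angles; "dq": joint speeds; "joint_torque": joint torques, N m; "tool_pos": TCP position; "tcp_rot": TCP orientation; "ft_force": force on the tool from outside, world axes, zero at the start; "torque": the same for the moment, N m; "gripper_width": finger opening in mm.
Only numpy, scipy, OpenCV 4.12 (cv2) and the standard library are available. Lean on these libraries where they do the work, as an engineer would, in place of code of your own. Each camera call takes 0.05 s, during which the arm holds its last target. There are 200 camera calls.

TASK

Take the orange push stick from its blue mat and use it, and nothing else, to feed the aluminium housing along the black bed, in through the low yellow-framed guard opening, until it meets the sprung brass stop, wherever that has been set; press it against the stop with about 12 newtons for about a second, and at no time push it with more than 22. Then draw the stick out, leaving the housing square against the stop, and lay the stick flat back on its mat. Do not touch the housing with the gripper, lean on the station, or disturb the other things on the table.

Things in the scene. Friction and masses are not known exactly. Their poses are not given: they have to be found in the camera images.
- station: measuring station, fixed: black granite bed 500 x 190 mm, top 20 mm above the table, from x = -235 to +265 mm. Origin at table height under the middle of the guard's mouth; +x is the feed direction, z up. Aluminium guides 12 mm high on the bed: a straight channel 63 mm wide from x = 0 to 165 mm; from the mouth they flare back to x = -110 mm, there about 130 mm apart
- guard_mouth (a point): middle of the guard's opening (x = 0, 36 mm up): 104 mm wide, 32 mm high above the bed, in a yellow frame 144 mm wide, 82 mm tall; a clear guard runs on to x = 200 mm. Inside is the stop: a brass face 44 x 20 mm, square to the feed, anywhere from x = 130 to 160 mm (not measured). It yields along +x: from 4 N, then 1 mm for each further 8 N, and springs back slowly
- housing: the workpiece: pocketed aluminium housing, 90 mm long (its x), 60 mm wide, 25 mm high, about 0.2 kg, flat on the bed in front of the flared guides, a little askew. Origin at the centre of its underside; +x points roughly in the feed direction. Sliding it takes about 1 to 3 N, more for a moment while a guide turns it straight
- housing_front (a point): middle of the housing's leading end face (45 mm ahead of its origin, 12.5 mm up)
- stick: orange plastic push stick, 0.13 kg, lying flat. Origin on its underside below the middle of its handle; +x to the nose. Bar 20 mm wide, 14 mm high, x = -25 to 160 mm; handle block 50 mm long (x -25 to 25), 22 mm wide (y), from 14 to 64 mm up: grip it across its width from above. Black nose block 36 mm wide, 18 mm high, flat pushing face at x = 160 mm
- stick_nose (a point): middle of the stick's flat pushing face (x = 160 mm, 9 mm above the stick's underside)
- mat: blue mat, 110 x 250 mm (long in its y), 3 mm thick, flat on the table and fixed; origin at the centre of its underside. At the start the stick lies on it along its length, nose towards the station (the mat's +y), the stick's origin about 40 mm from the mat's centre
- ring_gauge: steel ring, 60 mm across, 20 mm high; leave alone. Origin: centre of underside
- cleaner: white bottle with blue cap, 52 mm across, 130 mm high; leave alone. Origin: centre of underside
- ball_standard: dark steel reference ball on a foot 56 mm across, 76 mm high; leave alone. Origin: centre of underside
- spare_housing: another aluminium part, 70 x 50 x 18 mm, lying on the table beyond the station; leave alone. Origin: centre of underside
- gauge_case: dark wooden case 100 x 160 x 35 mm; leave alone. Origin: centre of underside
- probe (a joint): travel of the small red touch probe (8 mm across) that stands 4 mm proud of the stop's brass face: 0 = free, 0.004 m = pressed flush with the face, more = the face itself is pushed back. Very weak spring, under 0.6 N
Mind the look-alikes: they are no part of the job. Leave any green or purple look-alike of the housing alone.

How it is judged:
By the outcome, as a careful person would: the job done as asked, in the order asked, and still so for the second after the job is handed in, with the robot touching nothing.
It also fails if it takes over 72 s, if anything falls off the work surface, if the arm or the gripper's body presses on something with over 40 N, if the wrist force passes 120 N, or if a joint passes its speed limit or range.

## Working session

There is one attempt and no reset: what is moved stays moved. The work goes in short steps, Python scripts to look and compute and a tool call to move; the robot and the scene stay as the last step left them, time stands still between calls to the robot, and variables do not carry over. Pictures are saved under pics/ and viewed, about 8 in all and at most 12, crops included, and the job is handed in when it is done.

Besides the shell and the picture viewer there is one more tool, called after "Call:" as name([rows], argument=value, ...), one row to a line, values as JSON. jog_arm: Moves the arm, as the interface text tells. Its arguments: {"type":"object","properties":{"rows":{"type":"array"},"grip_force":{"type":"number"}},"required":["rows"]}

```bash
ls; mkdir -p pics
cat > h.py <<'E'
from bench import r, optics
import numpy as np, cv2
def K(s):
    f=s["img"].shape[0]/2/np.tan(np.radians(s["fov_y"])/2)
    return f
def ray(s,px):
    f=K(s); d=np.array([(px[0]-s["cx"])/f,(px[1]-s["cy"])/f]); u=d.copy()
    for _ in range(30): u=d/(1+s["k1"]*(u@u))
    return u
def at_z(s,px,z):
    u=ray(s,px); P=np.array(s["pose"]); d=P[:3,:3]@np.array([u[0],-u[1],-1]); o=P[:3,3]
    return o+d*(z-o[2])/d[2]
def at_depth(s,px):
    u=ray(s,px); P=np.array(s["pose"]); z=s["z_map"][int(round(px[1])),int(round(px[0]))]
    return P[:3,:3]@(np.array([u[0],-u[1],-1])*z)+P[:3,3]
def proj(s,p):
    P=np.array(s["pose"]); c=P[:3,:3].T@(np.array(p,float)-P[:3,3]); u=np.array([c[0],-c[1]])/-c[2]
    return K(s)*u*(1+s["k1"]*(u@u))+[s["cx"],s["cy"]]
def cloud(s):
    h,w=s["z_map"].shape; f=K(s); v,u=np.mgrid[:h,:w]
    d=np.stack([(u-s["cx"])/f,(v-s["cy"])/f],-1); x=d.copy()
    for _ in range(20): x=d/(1+s["k1"]*(x**2).sum(-1,keepdims=True))
    z=s["z_map"][...,None]; P=np.array(s["pose"])
    return np.concatenate([x[...,:1]*z,-x[...,1:]*z,-z],-1)@P[:3,:3].T+P[:3,3]
def save(n,im,k=1):
    cv2.imwrite("pics/"+n,cv2.resize(im[...,::-1],None,fx=k,fy=k,interpolation=cv2.INTER_CUBIC))
E
python3 - <<'E'
from h import *
np.set_printoptions(precision=1,suppress=True)
print(r.state())
for c in("top","scene"):
    s=optics.snapshot(c); save(c+"1.png",s["img"],1.5)
    print(c,s["fov_y"],s["k1"],np.array(s["pose"])[:3,3])
    for n in["station","guard_mouth","housing","housing_front","stick","stick_nose","mat","ring_gauge","cleaner","ball_standard","spare_housing","gauge_case","probe"]:
        for m in optics.mark_of(c,n)[:3]:
            z={"guard_mouth":36,"housing":20,"housing_front":32.5,"stick":3,"stick_nose":12}.get(n,0)
            print(n,round(m["confidence"],2),np.array(m["at"]),at_z(s,m["at"],z))
E
```

```text
pics
{'t': 0.0, 'joint_pos': array([-66.5,   5.3,  70.6,  -0. , 104.3,  -3.2]), 'dq': array([ 0., -0., -0., -0.,  0.,  0.]), 'joint_torque': array([  0. , -44.6, -40.6,   0.1,   0. ,  -0. ]), 'tool_pos': array([ 269.9, -535.5,  221.5]), 'tcp_rot': array([-179.9,   -0. ,   26.7]), 'ft_force': array([0.3, 0.2, 0. ]), 'torque': array([-0., -0., -0.]), 'gripper_width': 87.7711964239422}
top 47.63542308433247 -0.1164407956876254 [ 403.5  -56.4 1164.5]
station 0.79 [159.1 218.3] [477.3 133.6   0. ]
guard_mouth 0.84 [155.7 218.8] [473.5 136.5  36. ]
housing 0.94 [200.6 152.3] [656.7  28.8  20. ]
housing 0.77 [273.8 277.8] [ 330.5 -174.9   20. ]
housing 0.66 [264.3 169.5] [ 615.8 -143.5   20. ]
housing_front 0.94 [210.2 169. ] [609.8   0.6  32.5]
housing_front 0.68 [285.5 289.3] [ 302.7 -204.5   32.5]
housing_front 0.67 [207.2 216.3] [484.7   3.5  32.5]
stick 0.72 [356.4 213. ] [ 507.8 -399.     3. ]
stick 0.61 [341.6 206. ] [ 525.8 -357.9    3. ]
stick_nose 0.95 [303.4 202.8] [ 530.3 -251.2   12. ]
mat 0.87 [342.  210.5] [ 513.8 -359.7    0. ]
mat 0.35 [338.9 144.6] [ 697.4 -351.7    0. ]
ring_gauge 0.87 [287.5 120.8] [ 759.7 -206.8    0. ]
cleaner 0.68 [175.9 118. ] [756.  103.1   0. ]
ball_standard 0.87 [237.2 119.2] [758.6 -66.7   0. ]
spare_housing 0.68 [124.9 128.1] [722.7 242.7   0. ]
gauge_case 0.65 [225.9 222.6] [471.7 -45.4   0. ]
gauge_case 0.55 [334.6 146.9] [ 690.4 -339.5    0. ]Traceback (most recent call last):
  File "<stdin>", line 8, in <module>
ValueError: it knows: ball_standard, cleaner, gauge_case, guard_mouth, housing, housing_front, mat, ring_gauge, spare_housing, station, stick, stick_nose
```

View pics/top1.png

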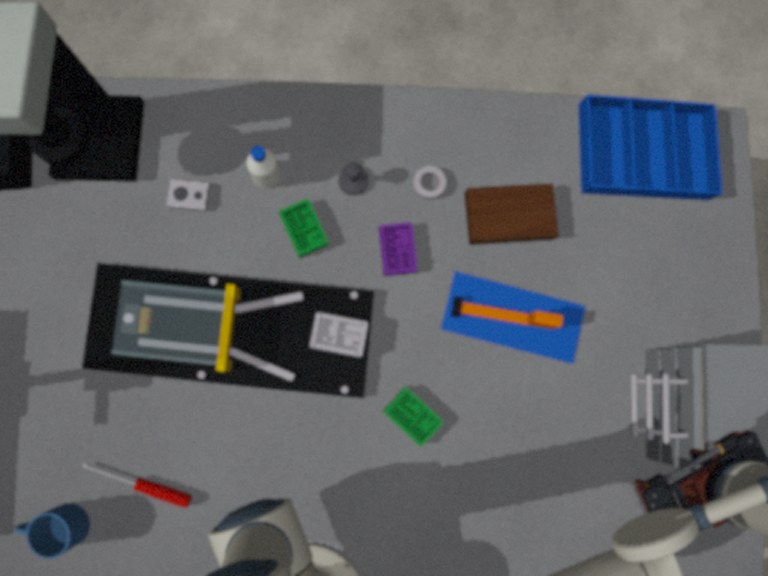

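Run:
```python
from h import *
s=optics.snapshot("scene"); save("scene1.png",s["img"],1.5)
```

```text
(no output)
```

View pics/scene1.png

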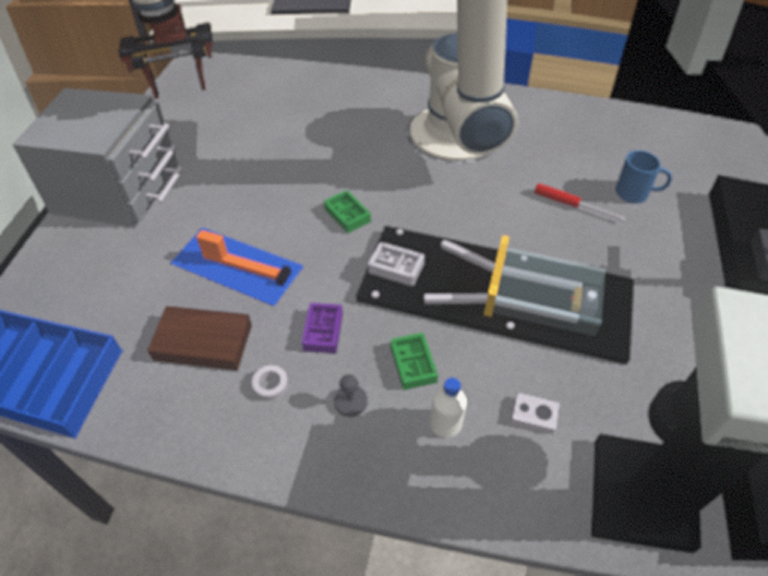

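The top view (1.5× scale) shows these housing candidates:
- silver part on the black bed, (338,334)
- greens at (303,228) and (413,416)
- purple at (398,248)
- silver spare with two holes, (188,195)

The silver part on the bed in front of the flared guides fits the description, so it is the housing. The stick lies on the blue mat with its handle at (545,320) and nose at (458,306). The yellow frame is at (228,328). Next I'll measure, with an enlarged crop to confirm.

```bash
cat > meas.py <<'E'
from h import *
np.set_printoptions(precision=1,suppress=True)
def rect(pts):
    (c,wh,a)=cv2.minAreaRect(pts[:,:2].astype(np.float32)); b=cv2.boxPoints((c,wh,a))
    e=b[1]-b[0] if np.linalg.norm(b[1]-b[0])>np.linalg.norm(b[2]-b[1]) else b[2]-b[1]
    return np.array(c),np.array(wh),np.degrees(np.arctan2(e[1],e[0]))%180
E
python3 - <<'E'
from meas import *
for cam in("top","scene"):
    s=optics.snapshot(cam); C=cloud(s); I=cv2.cvtColor(s["img"],cv2.COLOR_RGB2HSV).astype(int); H,S,V=I[...,0],I[...,1],I[...,2]
    X,Y,Z=C[...,0],C[...,1],C[...,2]
    reg=lambda x0,x1,y0,y1:(X>x0)&(X<x1)&(Y>y0)&(Y<y1)&(s["z_map"]>0)
    def rep(n,m):
        m=cv2.morphologyEx(m.astype(np.uint8),cv2.MORPH_OPEN,np.ones((2,2)))
        k,l,st,_=cv2.connectedComponentsWithStats(m); 
        if k<2: print(n,"none");return
        m=l==1+np.argmax(st[1:,4]); p=C[m]; print(cam,n,m.sum(),"z%s"%np.percentile(p[:,2],[5,50,95]),*rect(p))
    rep("orange",reg(350,700,-550,-200)&(H<15)&(S>150)&(V>90))
    rep("handle",reg(350,700,-550,-200)&(H<15)&(S>150)&(Z>55))
    rep("mat",reg(350,700,-550,-200)&(((H>100)&(H<130)&(S>150))|(Z>8)))
    rep("yellow",reg(350,650,-50,250)&(H>18)&(H<35)&(S>150)&(V>90))
    rep("housingtop",reg(380,600,-130,60)&(Z>39)&(Z<52)&(S<60)&(V>90))
    rep("housingbright",reg(380,600,-130,15)&(S<60)&(V>90)&(Z>25)&(Z<55))
    rep("bed",reg(300,700,-150,450)&(V<45)&(Z>10)&(Z<30))
    rep("bedz",reg(300,700,-150,450)&(Z>11))
    rep("table",reg(350,700,-550,-50)&(Z<8)&(S<60))
    if cam=="top":
        a=proj(s,[500,-20,20]).astype(int); save("crop1.png",s["img"][130:290,40:400],2.2)
E
```

```text
orange none
handle none
top mat 3267 z[-0.   4.  58.7] [ 502.2 -272.1] [168.7 443.3] 93.76057
top yellow 419 z[23.6 80.8 85.2] [472.7  56.9] [144.7 222.6] 91.63552
top housingtop 280 z[19.5 43.4 47.9] [451.9 -46.3] [90.3 92.2] 170.52852
top housingbright 787 z[21.6 30.3 47.3] [452.  -46.2] [90.4 92.2] 170.36313
top bed 6725 z[16.6 20.3 24.2] [470.1 147.9] [494.9 185.3] 86.3533
top bedz 13508 z[16.7 22.2 62.2] [470.6 149.7] [506.4 193.5] 86.413734
top table 15788 z[-3.3  0.4  4.3] [ 522.5 -303.7] [502.2 350.3] 89.91179
scene orange 298 z[10.6 18.3 66.4] [ 821.8 -113.2] [871.2 116.8] 37.112812
scene handle 88 z[52.3 64.5 68.1] [ 512. -398.] [43.5 15.6] 83.93925
scene mat 1899 z[ 0.4  4.2 61.7] [ 784.8 -120.2] [924.9 219.8] 41.39213
scene yellow 170 z[58.3 82.1 84.5] [806.1 122.7] [ 14.4 797.3] 176.14626
scene housingtop 271 z[30.1 43.2 47. ] [821.8   2.5] [784.8  99.5] 7.5037675
scene housingbright 668 z[24.  35.7 46.2] [821.9   2.3] [784.7 100.8] 7.4460106
scene bed 259 z[17.8 20.7 23.3] [818.   83.2] [ 70.8 770.7] 177.95758
scene bedz 9826 z[16.8 22.6 60.8] [765.5 137.3] [506.4 880.3] 176.05618
scene table 9999 z[-2.8  0.1  3.4] [ 789.3 -258.9] [973.  516.3] 13.133141
```

View pics/crop1.png

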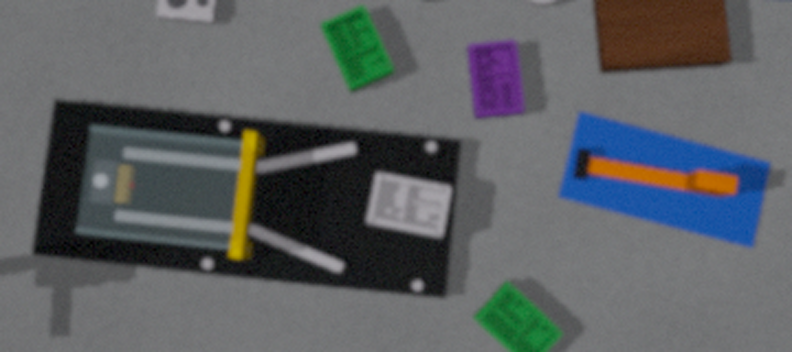

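The crop confirms it: the silver pocketed part at (410,205), on the bed in front of the guides, is the housing. I'll fix the mask and refit.

```bash
cat > m2.py <<'E'
from meas import *
def run(cam):
    s=optics.snapshot(cam); C=cloud(s); I=cv2.cvtColor(cv2.GaussianBlur(s["img"],(1,1),0),cv2.COLOR_RGB2HSV).astype(int); H,S,V=I[...,0],I[...,1],I[...,2]
    X,Y,Z=C[...,0],C[...,1],C[...,2]
    reg=lambda x0,x1,y0,y1:(X>x0)&(X<x1)&(Y>y0)&(Y<y1)&(s["z_map"]>0)
    out={}
    def rep(n,m,zp=None):
        m0=m; m=cv2.morphologyEx(m.astype(np.uint8),cv2.MORPH_CLOSE,np.ones((3,3)))
        k,l,st,_=cv2.connectedComponentsWithStats(m)
        if k<2: print(n,"none");return
        m=(l==1+np.argmax(st[1:,4]))&m0
        v,u=np.nonzero(m); p=C[m]
        if zp is not None: p=np.array([at_z(s,(a,b),zp) for a,b in zip(u,v)])
        out[n]=p; print(cam,n,m.sum(),"z%s"%np.percentile(C[m][:,2],[5,50,95]),*rect(p),"mean",p.mean(0)[:2])
    org=reg(350,700,-550,-200)&((H<15)|(H>175))&(S>120)
    rep("orange",org)
    rep("bar",org&(Z<40),17)
    rep("handle",org&(Z>57),67)
    rep("nose",reg(350,700,-550,-200)&(V<60)&(Z>10),21)
    rep("mat",reg(350,700,-550,-200)&(H>100)&(H<130)&(S>120),3)
    rep("yellow",reg(350,650,50,220)&(H>18)&(H<35)&(S>120)&(Z>72),82)
    rep("housing",reg(380,600,-130,15)&(S<60)&(V>95)&(Z>24)&(Z<55),45)
    rep("bed",reg(300,700,-150,450)&(V<45)&(Z>10)&(Z<30),20)
    return s,C,out
E
python3 -c "
from m2 import *
run('top');run('scene')"
```

```text
top orange 1073 z[31.7 35.1 38.6] [ 677.  -350.8] [ 58.5 158.2] 95.06405 mean [ 673.9 -345.2]
top bar 1065 z[31.7 35.1 38.5] [ 677.1 -354.2] [ 58.6 162.4] 92.4089 mean [ 678.3 -349.9]
top handle 18 z[63.6 67.2 70.2] [ 501.  -420.4] [13.7 21.6] 163.37115 mean [ 501.1 -421.8]
top nose 41 z[19.  22.1 25.5] [ 526.1 -251.9] [ 9.9 28.7] 168.05093 mean [ 526.  -252.1]
top mat 2796 z[-0.3  3.4  7.3] [ 511.6 -360.2] [249.1 109. ] 76.81908 mean [ 510.3 -360.5]
top yellow 371 z[75.8 81.9 85.2] [472.6 142.8] [ 16.4 145. ] 175.81943 mean [472.5 142.8]
top housing 820 z[25.6 31.7 47.2] [469.5 -45.1] [91.3 61.9] 80.91066 mean [469.8 -45.5]
top bed 6772 z[16.6 20.3 23.9] [473.2 150.5] [494.5 186. ] 86.30169 mean [466.8 129.4]
scene orange 476 z[12.6 20.6 66.8] [ 517.8 -343.4] [169.9  22.3] 81.767876 mean [ 517.9 -362.5]
scene bar 308 z[11.6 17.4 35.6] [ 515.2 -348. ] [174.7  29.6] 80.37182 mean [ 518.7 -343.9]
scene handle 106 z[59.  65.1 68.5] [ 513.3 -399.5] [53.6 25.5] 82.1939 mean [ 512.7 -399.4]
scene nose 23 z[12.8 20.4 23.7] [ 535.7 -249.4] [ 9.7 34.2] 177.06357 mean [ 536.5 -249.4]
scene mat 1447 z[-0.   3.1  6.3] [ 514.  -359.4] [248.  107.7] 77.05332 mean [ 526.6 -348.7]
scene yellow 208 z[79.4 82.2 84.9] [478.2 142.7] [ 14.  148.7] 176.10786 mean [481.3 142.4]
scene housing 686 z[26.5 37.7 46.6] [478.3 -44.3] [96.9 78. ] 80.255646 mean [478.3 -44.3]
scene bed 1294 z[12.1 19.6 22.8] [482.7 162. ] [466.2 191.1] 86.55804 mean [537.  233.3]
```

Call:
jog_arm([
  {"xyz": [60, 34, 0], "rot": [0, 0, 0.18], "gripper": 100},
  {"xyz": [120, 68, 0], "rot": [0, 0, 0.36], "gripper": 100},
  {"xyz": [180, 102, 0], "rot": [0, 0, 0.54], "gripper": 100},
  {"xyz": [242, 136, 0], "rot": [0, 0, 0.72], "gripper": 100},
  {"xyz": [242, 136, 0], "rot": [0, 0, 0.9], "gripper": 100},
], grip_force=60)

```text
t: 1.52
tool_pos: [514.7, -397.4, 222.2]
tcp_rot: [180.0, -0.0, 78.8]
ft_force: [0.1, -0.2, 0.5]
gripper_width: 87.8
```

Call:
jog_arm([
  {"xyz": [0, 0, 0], "rot": [0, 0, 0.065], "gripper": 100},
  {"xyz": [0, 0, 0], "rot": [0, 0, 0.065], "gripper": 100},
])

```text
t: 1.78
tool_pos: [512.4, -399.5, 222.4]
tcp_rot: [-180.0, -0.0, 82.0]
ft_force: [0.6, -0.0, -0.3]
gripper_width: 87.9
```

Run:
```python
from m2 import *
s,C,o=run("wrist"); save("w1.png",s["img"],1.5); print(np.array(s["pose"]))
st=r.state(); print(st["tool_pos"],st["tcp_rot"])
```

```text
wrist orange 8311 z[20.1 35.1 36.4] [ 678.9 -352.7] [ 57.2 157.3] 95.716415 mean [ 672.3 -344.8]
wrist bar 8311 z[20.1 35.1 36.4] [ 682.4 -354.7] [ 68.7 165.4] 95.431854 mean [ 679.4 -345.8]
wrist handle 1896 z[233.  274.3 289.5] [ 626.  -528.9] [ 40.  130.9] 125.99631 mean [ 635.4 -529.8]
wrist nose 8687 z[300.  320.1 327.2] [ 214.8 -594.3] [188.6 210.3] 171.86246 mean [ 206.8 -597.3]
wrist mat 16929 z[2.  3.3 4.6] [ 513.3 -359.9] [249.6 109.6] 76.944984 mean [ 515.5 -351.6]
yellow none
housing none
bed none
[[   1.     0.1    0.   524.6]
 [  -0.1    0.9    0.3 -321.8]
 [  -0.    -0.3    1.   384.7]
 [   0.     0.     0.     1. ]]
[ 512.  -399.8  222.6] [-180.   -0.   82.]
```

View pics/w1.png

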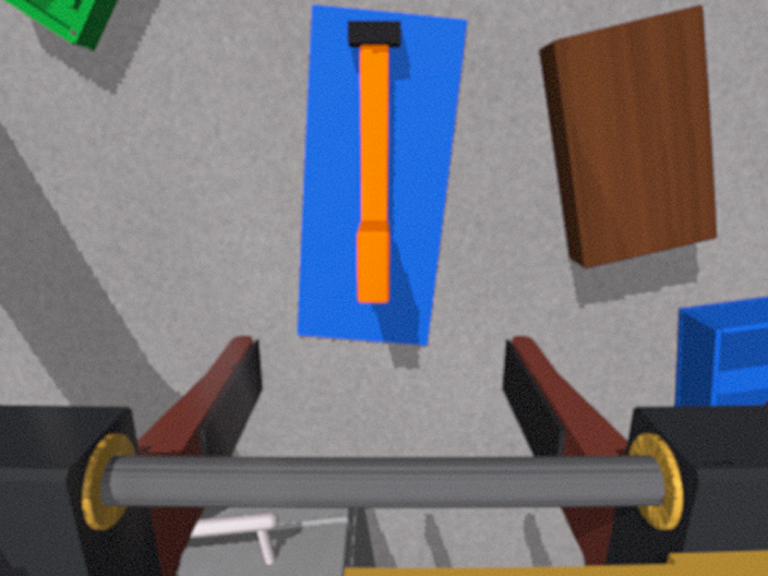

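The wrist picture (1.5× scale) shows the stick on its mat: handle top at (373,262), nose at (374,33), both between the fingers' lanes. The case is to the right at (630,140). I'll measure the stick without the brown case.

```bash
cat > st.py <<'E'
from meas import *
def stick(x0=420,x1=575,y0=-480,y1=-200):
    s=optics.snapshot("wrist"); C=cloud(s); I=cv2.cvtColor(s["img"],cv2.COLOR_RGB2HSV).astype(int); H,S,V=[I[...,i] for i in range(3)]
    X,Y,Z=[C[...,i] for i in range(3)]
    reg=(X>x0)&(X<x1)&(Y>y0)&(Y<y1)&(Z<90)
    o=reg&((H<18)|(H>175))&(S>150)&(V>100)
    for n,m in(("handletop",o&(Z>60)),("bar",o&(Z<23)&(Z>12)),("nose",reg&(V<70)&(Z>14)&(Z<30))):
        p=C[m]; print(n,m.sum(),np.percentile(p[:,2],[5,50,95]) if len(p) else "",*(rect(p) if len(p)>9 else ()))
    return s
E
python3 -c "
from st import *
stick()"
```

```text
handletop 967 [65.5 67.2 68.5] [ 507.2 -403.6] [48.  20.1] 81.26531
bar 2038 [15.8 17.2 18.5] [ 518.9 -320.2] [121.7  18.8] 82.07066
nose 454 [19.5 21.3 22.5] [ 528.3 -253.8] [12.6 32.9] 171.97948
```

Call:
jog_arm([
  {"xyz": [-5, -4.5, -60], "rot": [0, 0, 0], "gripper": 75},
  {"xyz": [-5, -4.5, -110], "rot": [0, 0, 0], "gripper": 75},
  {"xyz": [-5, -4.5, -112], "rot": [0, 0, 0], "gripper": 75},
  {"xyz": [-5, -4.5, -112], "rot": [0, 0, 0], "gripper": 75},
])

```text
t: 2.38
tool_pos: [507.3, -405.1, 112.9]
tcp_rot: [179.9, 0.1, 82.0]
ft_force: [-0.1, 0.4, 1.0]
gripper_width: 66.2
```

Run:
```python
from st import *
s=stick(); save("w2.png",s["img"],1.2); st=r.state(); print(st["tool_pos"],st["tcp_rot"])
```

```text
handletop 2089 [65.6 67.2 68.3] [ 507.  -403.6] [48.6 20.7] 82.289375
bar 4058 [16.  17.2 18.4] [ 518.6 -323. ] [116.5  19. ] 81.79309
nose 0 
[ 507.9 -405.4  114.2] [179.8   0.1  82. ]
```

View pics/w2.png

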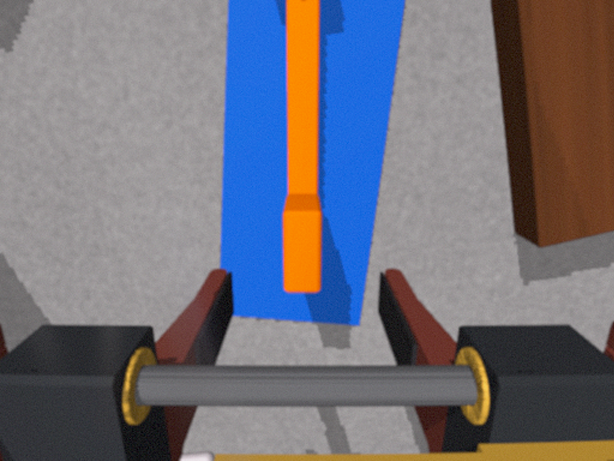

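It is centred between the fingers, so I'll descend and grip.

Call:
jog_arm([
  {"xyz": [0, 0.5, -45], "rot": [0, 0, 0], "gripper": 60},
  {"xyz": [0, 0.5, -80], "rot": [0, 0, 0], "gripper": 60},
  {"xyz": [0, 0.5, -93], "rot": [0, 0, 0], "gripper": 60},
  {"xyz": [0, 0.5, -93], "rot": [0, 0, 0], "gripper": 60},
  {"xyz": [0, 0.5, -93], "rot": [0, 0, 0], "gripper": 40},
], grip_force=60)

```text
t: 3.05
tool_pos: [508.2, -404.9, 20.6]
tcp_rot: [179.8, 0.1, 82.0]
ft_force: [-0.8, -0.3, 0.3]
gripper_width: 46.0
```

Call:
jog_arm([
  {"xyz": [0, 0, 0], "rot": [0, 0, 0], "gripper": 0},
  {"xyz": [0, 0, 0], "rot": [0, 0, 0], "gripper": 0},
  {"xyz": [0, 0, 0], "rot": [0, 0, 0], "gripper": 0},
  {"xyz": [0, 0, 0], "rot": [0, 0, 0], "gripper": 0},
])

```text
t: 3.55
tool_pos: [507.1, -404.1, 18.4]
tcp_rot: [180.0, 0.0, 82.0]
ft_force: [-1.8, -0.4, 4.9]
gripper_width: 21.8
```

Call:
jog_arm([
  {"xyz": [0, 0, 20], "rot": [0, 0, 0], "gripper": 0},
  {"xyz": [0, 0, 70], "rot": [0, 0, 0], "gripper": 0},
  {"xyz": [0, 0, 130], "rot": [0, 0, 0.03], "gripper": 0},
  {"xyz": [-10, 50, 190], "rot": [0, 0, 0.075], "gripper": 0},
  {"xyz": [-20, 100, 190], "rot": [0, 0, 0.075], "gripper": 0},
])

```text
t: 4.18
tool_pos: [487.8, -304.5, 213.0]
tcp_rot: [179.6, 0.2, 86.3]
ft_force: [0.8, 0.5, -0.3]
gripper_width: 21.9
```

Call:
jog_arm([
  {"xyz": [-6, 60, 0], "rot": [0, 0, 0], "gripper": 0},
  {"xyz": [-12, 120, 0], "rot": [0, 0, 0], "gripper": 0},
  {"xyz": [-18, 180, 0], "rot": [0, 0, 0], "gripper": 0},
  {"xyz": [-22, 220, 0], "rot": [0, 0, 0], "gripper": 0},
  {"xyz": [-22, 220, 0], "rot": [0, 0, 0], "gripper": 0},
])

```text
t: 4.8
tool_pos: [464.9, -81.7, 209.0]
tcp_rot: [179.9, -0.0, 86.6]
ft_force: [0.0, -0.5, -1.4]
gripper_width: 21.7
```

Run:
```python
from m2 import *
s,C,o=run("wrist"); save("w3.png",s["img"],1.5); np.savez("w3.npz",img=s["img"],C=C)
st=r.state(); print(st["tool_pos"],st["tcp_rot"])
```

```text
wrist orange 1096 z[34.3 35.3 36.4] [ 682.8 -351.2] [79.6 34.3] 89.94102 mean [ 684.1 -348.1]
wrist bar 1096 z[34.3 35.3 36.4] [ 694.8 -369.6] [82.  36.9] 88.98005 mean [ 695.7 -366.8]
handle none
nose none
wrist mat 1101 z[2.2 3.3 4.4] [ 477.3 -362.4] [67.2 50.3] 86.27974 mean [ 478.2 -366.8]
yellow none
wrist housing 1167 z[27.7 44.7 46.3] [496.3 -48.5] [90.9 16.4] 86.52223 mean [495.  -41.4]
wrist bed 9659 z[19.  20.3 21.6] [409.1  -3.4] [177.6  76.6] 86.16263 mean [411.3  -0.8]
[465.1 -83.2 208.7] [179.9   0.   86.5]
```

View pics/w3.png

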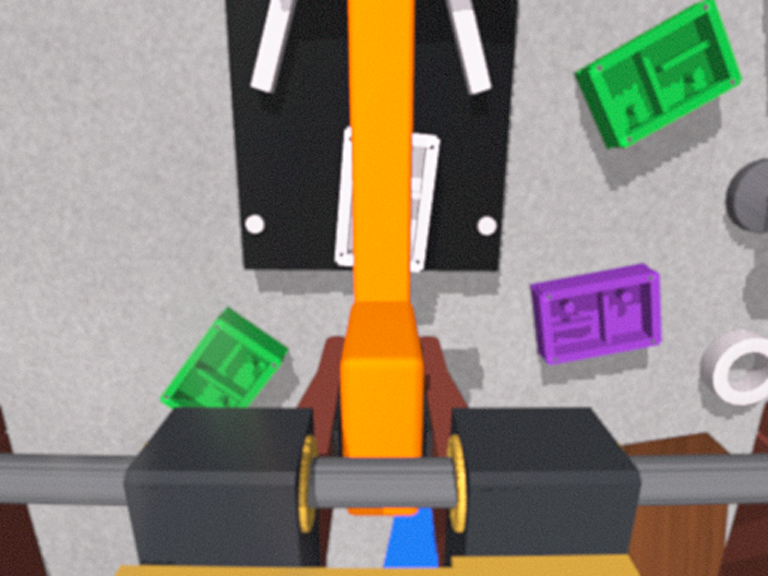

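The wrist view (1.5×) shows the held stick running up the middle. Under it is the housing, with corners near (345,130), (437,140), (415,268) and (340,262), and the bed's rear edge is at row 268. Now I'll measure the bed edges, the housing and the stick's axis.

Run:
```python
from meas import *
d=np.load("w3.npz"); C=d["C"]; I=cv2.cvtColor(d["img"],cv2.COLOR_RGB2HSV).astype(int); H,S,V=[I[...,i] for i in range(3)]
X,Y,Z=[C[...,i] for i in range(3)]
ok=(X>330)&(X<620)&(Y>-160)
bed=ok&(Z>13)&(Z<26); p=C[bed]
# edges: per y bin min/max x ; rear edge: per x bin min y
def line(a,b,ang0):
    k=np.polyfit(a,b,1); 
    for _ in range(4):
        e=b-np.polyval(k,a); g=abs(e)<2; k=np.polyfit(a[g],b[g],1)
    return k,g.sum()
L=[];R=[];Q=[]
for y in range(-85,75,4):
    q=p[(p[:,1]>y)&(p[:,1]<y+4)]
    if len(q)>20: L.append((y+2,q[:,0].min()));R.append((y+2,q[:,0].max()))
for x in range(385,550,4):
    q=p[(p[:,0]>x)&(p[:,0]<x+4)]
    if len(q)>5: Q.append((x+2,q[:,1].min()))
L,R,Q=map(np.array,(L,R,Q))
kl,n1=line(*L.T,0);kr,n2=line(*R.T,0);kq,n3=line(*Q.T,0)
print("left x=f(y)",kl,n1,90-np.degrees(np.arctan(kl[0])),"right",kr,n2,90-np.degrees(np.arctan(kr[0])),"rear",kq,n3,90+np.degrees(np.arctan(kq[0])))
print("yaw",90-np.degrees(np.arctan((kl[0]+kr[0])/2)))
yaw=np.radians(90-np.degrees(np.arctan((kl[0]+kr[0])/2))); f=np.array([np.cos(yaw),np.sin(yaw)])
# rear mid
k=(kl+kr)/2; y=-90
for _ in range(5): x=np.polyval(k,y); y=np.polyval(kq,x)
print("rear mid",x,y,"width",(np.polyval(kr,0)-np.polyval(kl,0))*np.sin(yaw),"origin",np.array([x,y])+235*f)
h=ok&(Z>41)&(Z<50)&(S<60)&(Y<30)&(Y>-110); print("housing",h.sum(),*rect(C[h]))
o=(((H<18)|(H>175))&(S>150)&(V>100)); print("stickZ",[ (n,m.sum(),np.median(C[m][:,2]),rect(C[m])) for n,m in (("bar",o&(Z>100)&(Z<230)&(X>420)&(X<520)&(Y>-40)),)])
m=o&(X>420)&(X<520)&(Y>-200); q=C[m]; print(np.percentile(q[:,2],[1,10,50,90,99]),q[:,1].min(),q[:,1].max())
g=q[(q[:,1]>-45)]; 
k=np.polyfit(g[:,1],g[:,2],1); print("bar z slope",k, np.polyval(k,-50),np.polyval(k,20))
G=[];
for y in range(-45,40,4):
    t=g[(g[:,1]>y)&(g[:,1]<y+4)]
    if len(t)>20: G.append((y+2,(t[:,0].min()+t[:,0].max())/2,t[:,0].max()-t[:,0].min()))
G=np.array(G); k=np.polyfit(G[:,0],G[:,1],1); print("bar axis",k,"yaw",90-np.degrees(np.arctan(k[0])),"x at -83",np.polyval(k,-83),"w",np.median(G[:,2]))
```

```text
Traceback (most recent call last):
TypeError: expected non-empty vector for x
```

```bash
cat > bed.py <<'E'
from meas import *
from scipy.stats import theilslopes
def ts(a): t=theilslopes(a[:,1],a[:,0]); return np.array([t[0],t[1]])
def analyse(img,C,yr=(-85,75),ax=True):
    I=cv2.cvtColor(img,cv2.COLOR_RGB2HSV).astype(int); H,S,V=[I[...,i] for i in range(3)]
    X,Y,Z=[C[...,i] for i in range(3)]
    ok=(X>330)&(X<620)&(Y>-160)
    p=C[ok&(Z>13)&(Z<26)&(V<70)]
    L=[];R=[];Q=[]
    for y in range(*yr,4):
        q=p[(p[:,1]>y)&(p[:,1]<y+4)]
        if len(q)>20: L.append((y+2,np.percentile(q[:,0],.5)));R.append((y+2,np.percentile(q[:,0],99.5)))
    for x in range(385,550,4):
        q=p[(p[:,0]>x)&(p[:,0]<x+4)]
        if len(q)>5: Q.append((x+2,np.percentile(q[:,1],.5)))
    L,R,Q=map(np.array,(L,R,Q)); kl,kr,kq=ts(L),ts(R),ts(Q)
    an=lambda k:90-np.degrees(np.arctan(k[0]))
    print("L",kl,an(kl),"R",kr,an(kr),"rear",kq,180-an(kq))
    k=(kl+kr)/2; yaw=np.radians(an(k)); f=np.array([np.cos(yaw),np.sin(yaw)]); y=-90
    for _ in range(5): x=np.polyval(k,y); y=np.polyval(kq,x)
    print("yaw",an(k),"axis x=f(y)",k,"rear",x,y,"width",(np.polyval(kr,0)-np.polyval(kl,0))*np.sin(yaw),"origin",np.array([x,y])+235*f)
    h=ok&(Z>41)&(Z<50)&(S<60)&(Y<30)&(Y>-115); print("housing",h.sum(),*rect(C[h]))
    return H,S,V
E
python3 - <<'E'
from bed import *
d=np.load("w3.npz"); C=d["C"]; H,S,V=analyse(d["img"],C)
X,Y,Z=[C[...,i] for i in range(3)]
o=(((H<18)|(H>175))&(S>150)&(V>100))&(X>420)&(X<520)&(Y>-45)&(Y<60)&(Z>150)&(Z<260); g=C[o]
k=np.polyfit(g[:,1],g[:,2],1); print("bar z",k,np.polyval(k,-40),np.polyval(k,20),g[:,1].max())
G=[]
for y in range(-45,int(g[:,1].max()),4):
    t=g[(g[:,1]>y)&(g[:,1]<y+4)]
    if len(t)>20: G.append((y+2,(t[:,0].min()+t[:,0].max())/2))
k=ts(np.array(G)); print("bar yaw",90-np.degrees(np.arctan(k[0])),"x at -83",np.polyval(k,-83))
E
```

```text
L [  0.1 371.1] 86.32355837755509 R [  0.1 556.9] 85.97994511871133 rear [ -0.1 -65.2] 86.32117288752445
yaw 86.15171709408388 axis x=f(y) [  0.1 464. ] rear 457.6464170947434 -94.6709999419144 width 185.32899876296003 origin [473.4 139.8]
housing 1361 [470.8 -44.9] [90.5 60.2] 80.84729
bar z [ -0.  207.2] 207.4650665331905 207.09281146655596 36.98709424829011
bar yaw 86.5598766419918 x at -83 465.8753079991021
```

Measurements:
- Station origin is about (473.3, 138), yaw 86.2.
- Housing centre is (470.8, -44.9), yaw 80.8, about 10 mm to the +x side of the axis.
- The stick is level in the grip and its yaw matches the station.

I'll back off, lower behind the housing, and look again.

Call:
jog_arm([
  {"xyz": [-4, -60, 0], "rot": [0, 0, 0], "gripper": 0},
  {"xyz": [-8, -120, 0], "rot": [0, 0, 0], "gripper": 0},
  {"xyz": [-12, -180, 0], "rot": [0, 0, -0.004], "gripper": 0},
  {"xyz": [-12, -188, -40], "rot": [0, 0, -0.004], "gripper": 0},
  {"xyz": [-12, -188, -90], "rot": [0, 0, -0.004], "gripper": 0},
])

```text
t: 5.48
tool_pos: [452.9, -275.5, 117.8]
tcp_rot: [179.9, 0.1, 85.9]
ft_force: [0.1, -0.5, -1.8]
gripper_width: 21.6
```

Call:
jog_arm([
  {"xyz": [0, 0, -30], "rot": [0, 0, 0], "gripper": 0},
  {"xyz": [0, 0, -55], "rot": [0, 0, 0], "gripper": 0},
  {"xyz": [0, 0, -70], "rot": [0, 0, 0], "gripper": 0},
  {"xyz": [0, 0, -79], "rot": [0, 0, 0], "gripper": 0},
  {"xyz": [0, 0, -79], "rot": [0, 0, 0], "gripper": 0},
])

```text
t: 6.1
tool_pos: [453.0, -272.3, 38.6]
tcp_rot: [-180.0, -0.0, 86.1]
ft_force: [0.2, -0.4, -1.7]
gripper_width: 22.1
```

Run:
```python
from h import *
s=optics.snapshot("top"); 
im=np.hstack([cv2.resize(s["img"][130:260,40:380],None,fx=2.2,fy=2.2,interpolation=cv2.INTER_CUBIC)])
s2=optics.snapshot("scene"); im2=cv2.resize(s2["img"][100:240,120:460],None,fx=2.2,fy=2.2,interpolation=cv2.INTER_CUBIC)
save("m4.png",np.vstack([im,im2]))
st=r.state(); print(st["tool_pos"],st["tcp_rot"],st["ft_force"])
```

```text
[ 453.56405387 -272.52973285   39.69296916] [1.79918543e+02 5.04965463e-02 8.60978632e+01] [ 0.41608247 -0.01020933 -0.97819549]
```

View pics/m4.png

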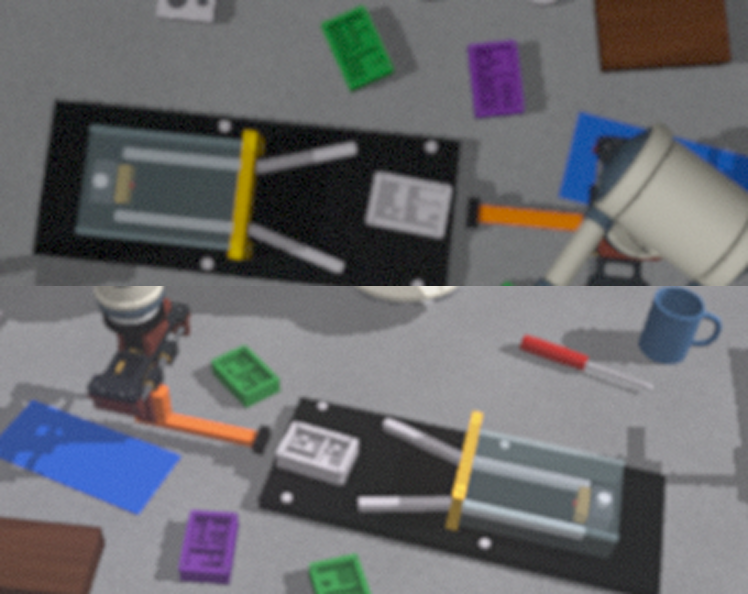

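The stick lies behind the housing: its nose in the top half is at (473,212), and the housing's rear is at (447,208). It is clear and roughly centred, so I'll start pushing gently.

Call:
jog_arm([
  {"xyz": [0.2, 3, 0], "rot": [0, 0, 0], "gripper": 0},
  {"xyz": [0.4, 6, 0], "rot": [0, 0, 0], "gripper": 0},
  {"xyz": [0.6, 9, 0], "rot": [0, 0, 0], "gripper": 0},
  {"xyz": [0.8, 12, 0], "rot": [0, 0, 0], "gripper": 0},
  {"xyz": [1, 15, 0], "rot": [0, 0, 0], "gripper": 0},
])

```text
t: 6.82
tool_pos: [454.1, -256.8, 38.6]
tcp_rot: [-180.0, -0.0, 86.1]
ft_force: [0.4, -0.3, -1.2]
gripper_width: 21.6
```

Call:
jog_arm([
  {"xyz": [0.2, 3, 0], "rot": [0, 0, 0], "gripper": 0},
  {"xyz": [0.4, 6, 0], "rot": [0, 0, 0], "gripper": 0},
  {"xyz": [0.6, 9, 0], "rot": [0, 0, 0], "gripper": 0},
  {"xyz": [0.8, 12, 0], "rot": [0, 0, 0], "gripper": 0},
  {"xyz": [1, 15, 0], "rot": [0, 0, 0], "gripper": 0},
])

```text
t: 7.45
tool_pos: [455.1, -242.1, 38.7]
tcp_rot: [180.0, 0.0, 86.1]
ft_force: [-0.1, -1.5, -1.0]
gripper_width: 21.6
```

Call:
jog_arm([
  {"xyz": [0, 3, 0], "rot": [0, 0, 0], "gripper": 0},
  {"xyz": [0, 6, 0], "rot": [0, 0, 0], "gripper": 0},
  {"xyz": [0, 9, 0], "rot": [0, 0, 0], "gripper": 0},
  {"xyz": [0, 12, 0], "rot": [0, 0, 0], "gripper": 0},
  {"xyz": [0, 15, 0], "rot": [0, 0, 0], "gripper": 0},
])

```text
t: 8.07
tool_pos: [455.0, -226.9, 38.6]
tcp_rot: [-180.0, 0.0, 86.1]
ft_force: [-0.2, -2.2, -1.3]
gripper_width: 21.6
```

```bash
cat > hs.py <<'E'
from meas import *
# housing pose in station frame from top camera, plus wrist
O=np.array([473.3,138.]);yaw=np.radians(86.2);f=np.array([np.cos(yaw),np.sin(yaw)]);l=np.array([-f[1],f[0]])
def look(cam,y0=-120,y1=110):
    s=optics.snapshot(cam);C=cloud(s);I=cv2.cvtColor(s["img"],cv2.COLOR_RGB2HSV).astype(int)
    X,Y,Z=[C[...,i] for i in range(3)]
    m=(X>400)&(X<545)&(Y>y0)&(Y<y1)&(Z>37)&(Z<52)&(I[...,1]<60)&(I[...,2]>85)
    n,L,st,_=cv2.connectedComponentsWithStats(cv2.morphologyEx(m.astype(np.uint8),cv2.MORPH_CLOSE,np.ones((5,5))))
    k=1+np.argmax(st[1:,4]); c,wh,a=rect(C[m&(L==k)]); d=c-O
    print(cam,"n",(m&(L==k)).sum(),"centre",c,"wh",wh,"station x,left",d@f,d@l,"rel yaw",a-86.2)
    return s
if __name__=="__main__":
    look("top")
    look("wrist")
E
python3 hs.py
```

```text
top n 368 centre [466.3 -24.5] wh [91.8 60.2] station x,left -162.57487339835376 -3.8019519936082817 rel yaw 0.17971802Traceback (most recent call last):
  File "hs.py", line 14, in <module>
    look("wrist")
    ~~~~^^^^^^^^^
  File "hs.py", line 9, in look
    k=1+np.argmax(st[1:,4]); c,wh,a=rect(C[m&(L==k)]); d=c-O
        ~~~~~~~~~^^^^^^^^^^
    return _wrapfunc(a, 'argmax', axis=axis, out=out, **kwds)
    return bound(*args, **kwds)
ValueError: attempt to get argmax of an empty sequence
```

Call:
jog_arm([
  {"xyz": [0, 4, 0], "rot": [0, 0, 0], "gripper": 0},
  {"xyz": [0, 8, 0], "rot": [0, 0, 0], "gripper": 0},
  {"xyz": [0, 12, 0], "rot": [0, 0, 0], "gripper": 0},
  {"xyz": [0, 16, 0], "rot": [0, 0, 0], "gripper": 0},
  {"xyz": [0, 20, 0], "rot": [0, 0, 0], "gripper": 0},
])

```text
t: 8.8
tool_pos: [455.1, -206.7, 38.6]
tcp_rot: [180.0, 0.0, 86.1]
ft_force: [-0.2, -2.4, -0.7]
gripper_width: 21.9
```

Call:
jog_arm([
  {"xyz": [0, 4, 0], "rot": [0, 0, 0], "gripper": 0},
  {"xyz": [0, 8, 0], "rot": [0, 0, 0], "gripper": 0},
  {"xyz": [0, 12, 0], "rot": [0, 0, 0], "gripper": 0},
  {"xyz": [0, 16, 0], "rot": [0, 0, 0], "gripper": 0},
  {"xyz": [0, 20, 0], "rot": [0, 0, 0], "gripper": 0},
])

```text
t: 9.43
tool_pos: [455.1, -186.8, 38.6]
tcp_rot: [-180.0, 0.0, 86.1]
ft_force: [-0.6, -2.2, -2.0]
gripper_width: 21.9
```

Call:
jog_arm([
  {"xyz": [0, 4, 0], "rot": [0, 0, 0], "gripper": 0},
  {"xyz": [0, 8, 0], "rot": [0, 0, 0], "gripper": 0},
  {"xyz": [0, 12, 0], "rot": [0, 0, 0], "gripper": 0},
  {"xyz": [0, 16, 0], "rot": [0, 0, 0], "gripper": 0},
  {"xyz": [0, 20, 0], "rot": [0, 0, 0], "gripper": 0},
])

```text
t: 10.05
tool_pos: [455.1, -166.8, 38.6]
tcp_rot: [180.0, -0.0, 86.1]
ft_force: [-0.3, -2.0, -0.9]
gripper_width: 21.4
```

Run:
```python
from hs import *
s=look("top",-60,95)
# guides from top: bright low, z 26-38
C=cloud(s);I=cv2.cvtColor(s["img"],cv2.COLOR_RGB2HSV).astype(int)
D=C[...,:2]-O; sx=D@f; sy=D@l; Z=C[...,2]
print("network housing",[(m["confidence"],at_z(s,m["at"],20)) for m in optics.mark_of("top","housing")][:4])
for a in range(-100,150,20):
    m=(sx>a)&(sx<a+20)&(abs(sy)<80)&(Z>27)&(Z<37)&(I[...,1]<70)&(I[...,2]>85)
    for n,q in(("R",sy[m&(sy<0)]),("L",sy[m&(sy>0)])):
        if len(q)>8: print(a+10,n,len(q),np.percentile(q,[2,50,98]))
```

```text
top n 368 centre [466.4  36.3] wh [92.2 60.4] station x,left -101.91618780286291 0.17184902813019853 rel yaw 0.215271
network housing [(0.8, array([462.5,  41.3,  20. ])), (0.74, array([661.4,  22.6,  20. ])), (0.73, array([ 336.7, -174.7,   20. ])), (0.56, array([ 623.7, -143.5,   20. ]))]
-90 R 79 [-70.4 -22.8  -1.1]
-90 L 76 [ 1.7 22.7 72.4]
-70 R 91 [-65.1 -20.5  -1.1]
-70 L 86 [ 1.  21.7 66.4]
-50 R 39 [-58.1 -51.  -43.5]
-50 L 37 [45.4 53.2 60.5]
-30 R 33 [-51.8 -44.6 -37.9]
-30 L 38 [40.9 47.8 54.7]
-10 R 37 [-46.3 -39.5 -31.7]
-10 L 38 [34.  41.  48.2]
```

Call:
jog_arm([
  {"xyz": [0.2, 4, 0], "rot": [0, 0, 0], "gripper": 0},
  {"xyz": [0.3, 8, 0], "rot": [0, 0, 0], "gripper": 0},
  {"xyz": [0.5, 12, 0], "rot": [0, 0, 0], "gripper": 0},
  {"xyz": [0.6, 16, 0], "rot": [0, 0, 0], "gripper": 0},
  {"xyz": [0.8, 20, 0], "rot": [0, 0, 0], "gripper": 0},
])

```text
t: 10.78
tool_pos: [455.9, -146.8, 38.6]
tcp_rot: [-180.0, 0.0, 86.1]
ft_force: [-0.1, -2.2, -1.3]
gripper_width: 21.9
```

Call:
jog_arm([
  {"xyz": [0.2, 4, 0], "rot": [0, 0, 0], "gripper": 0},
  {"xyz": [0.3, 8, 0], "rot": [0, 0, 0], "gripper": 0},
  {"xyz": [0.5, 12, 0], "rot": [0, 0, 0], "gripper": 0},
  {"xyz": [0.6, 16, 0], "rot": [0, 0, 0], "gripper": 0},
  {"xyz": [0.8, 20, 0], "rot": [0, 0, 0], "gripper": 0},
])

```text
t: 11.4
tool_pos: [456.6, -126.8, 38.6]
tcp_rot: [-180.0, 0.0, 86.1]
ft_force: [0.3, -2.2, -1.7]
gripper_width: 21.3
```

Call:
jog_arm([
  {"xyz": [0.2, 2.5, 0], "rot": [0, 0, 0], "gripper": 0},
  {"xyz": [0.3, 5, 0], "rot": [0, 0, 0], "gripper": 0},
  {"xyz": [0.5, 7.5, 0], "rot": [0, 0, 0], "gripper": 0},
  {"xyz": [0.7, 10, 0], "rot": [0, 0, 0], "gripper": 0},
  {"xyz": [0.8, 12.5, 0], "rot": [0, 0, 0], "gripper": 0},
])

```text
t: 12.02
tool_pos: [457.5, -114.4, 38.6]
tcp_rot: [180.0, -0.0, 86.1]
ft_force: [0.5, -2.6, -0.0]
gripper_width: 21.9
```

Call:
jog_arm([
  {"xyz": [0.2, 2.5, 0], "rot": [0, 0, 0], "gripper": 0},
  {"xyz": [0.3, 5, 0], "rot": [0, 0, 0], "gripper": 0},
  {"xyz": [0.5, 7.5, 0], "rot": [0, 0, 0], "gripper": 0},
  {"xyz": [0.7, 10, 0], "rot": [0, 0, 0], "gripper": 0},
  {"xyz": [0.8, 12.5, 0], "rot": [0, 0, 0], "gripper": 0},
])

```text
t: 12.65
tool_pos: [458.3, -101.9, 38.6]
tcp_rot: [-180.0, -0.0, 86.1]
ft_force: [0.2, -2.5, 0.0]
gripper_width: 22.0
```

Run:
```python
from hs import *
s=look("top",-30,200); save("t5.png",s["img"][150:255,50:300],3)
st=r.state(); print(st["tool_pos"],st["ft_force"],st["torque"])
C=cloud(s);D=C[...,:2]-O; sx=D@f; sy=D@l; Z=C[...,2];I=cv2.cvtColor(s["img"],cv2.COLOR_RGB2HSV).astype(int)
m=(sx>115)&(sx<200)&(abs(sy)<35)&(I[...,0]>12)&(I[...,0]<35)&(I[...,1]>70)
print("brass",m.sum(),np.percentile(sx[m],[2,50,98]),np.median(Z[m]))
```

```text
top n 306 centre [465.3  96. ] wh [82.  69.4] station x,left -42.45277437662645 5.177437248904933 rel yaw 1.5865479
[ 458.3 -101.6   38.6] [-0.2 -0.8 -0.8] [-0.4 -0.1 -0.1]
brass 72 [143.8 150.4 156.1] 57.32148590377574
```

View pics/t5.png

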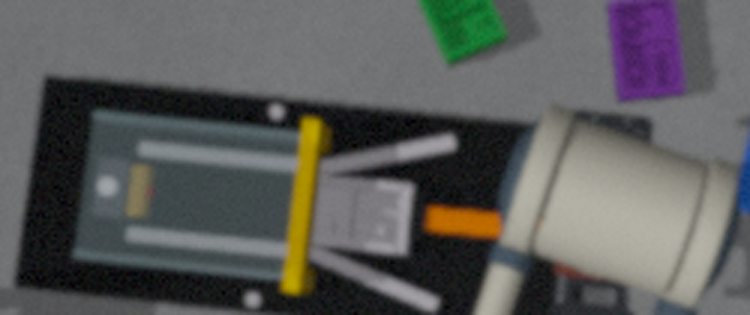

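The picture shows the housing centred in the mouth, its rear at (412,218), with the black nose against it. The stop's brass is at (139,190), at a station x of about 145–155. I'll continue along the channel.

Call:
jog_arm([
  {"xyz": [0.3, 4, 0], "rot": [0, 0, 0], "gripper": 0},
  {"xyz": [0.5, 8, 0], "rot": [0, 0, 0], "gripper": 0},
  {"xyz": [0.8, 12, 0], "rot": [0, 0, 0], "gripper": 0},
  {"xyz": [1.1, 16, 0], "rot": [0, 0, 0], "gripper": 0},
  {"xyz": [1.3, 20, 0], "rot": [0, 0, 0], "gripper": 0},
])

```text
t: 13.32
tool_pos: [459.6, -81.7, 38.6]
tcp_rot: [-180.0, -0.0, 86.1]
ft_force: [0.2, -3.0, -0.9]
gripper_width: 21.4
```

Call:
jog_arm([
  {"xyz": [0.3, 4, 0], "rot": [0, 0, 0], "gripper": 0},
  {"xyz": [0.5, 8, 0], "rot": [0, 0, 0], "gripper": 0},
  {"xyz": [0.8, 12, 0], "rot": [0, 0, 0], "gripper": 0},
  {"xyz": [1.1, 16, 0], "rot": [0, 0, 0], "gripper": 0},
  {"xyz": [1.3, 20, 0], "rot": [0, 0, 0], "gripper": 0},
])

```text
t: 13.95
tool_pos: [460.9, -61.8, 38.6]
tcp_rot: [-180.0, -0.0, 86.1]
ft_force: [-0.1, -2.8, -0.6]
gripper_width: 21.4
```

Call:
jog_arm([
  {"xyz": [0.3, 4, 0], "rot": [0, 0, 0], "gripper": 0},
  {"xyz": [0.5, 8, 0], "rot": [0, 0, 0], "gripper": 0},
  {"xyz": [0.8, 12, 0], "rot": [0, 0, 0], "gripper": 0},
  {"xyz": [1.1, 16, 0], "rot": [0, 0, 0], "gripper": 0},
  {"xyz": [1.3, 20, 0], "rot": [0, 0, 0], "gripper": 0},
])

```text
t: 14.58
tool_pos: [462.2, -41.8, 38.6]
tcp_rot: [-180.0, -0.0, 86.1]
ft_force: [-0.5, -1.9, -0.2]
gripper_width: 21.9
```

Call:
jog_arm([
  {"xyz": [0.3, 4, 0], "rot": [0, 0, 0], "gripper": 0},
  {"xyz": [0.5, 8, 0], "rot": [0, 0, 0], "gripper": 0},
  {"xyz": [0.8, 12, 0], "rot": [0, 0, 0], "gripper": 0},
  {"xyz": [1.1, 16, 0], "rot": [0, 0, 0], "gripper": 0},
  {"xyz": [1.3, 20, 0], "rot": [0, 0, 0], "gripper": 0},
])

```text
t: 15.2
tool_pos: [463.5, -21.8, 38.6]
tcp_rot: [-180.0, 0.0, 86.1]
ft_force: [-0.3, -2.2, -0.2]
gripper_width: 22.0
```

Call:
jog_arm([
  {"xyz": [0.3, 4, 0], "rot": [0, 0, 0], "gripper": 0},
  {"xyz": [0.5, 8, 0], "rot": [0, 0, 0], "gripper": 0},
  {"xyz": [0.8, 12, 0], "rot": [0, 0, 0], "gripper": 0},
  {"xyz": [1.0, 15, 0], "rot": [0, 0, 0], "gripper": 0},
  {"xyz": [1.2, 18, 0], "rot": [0, 0, 0], "gripper": 0},
])

```text
t: 15.82
tool_pos: [464.6, -3.8, 38.6]
tcp_rot: [-180.0, -0.0, 86.1]
ft_force: [-0.6, -3.3, -0.5]
gripper_width: 21.7
```

Run:
```python
from hs import *
s=optics.snapshot("top"); s2=optics.snapshot("scene")
a=cv2.resize(s["img"][150:255,50:300],None,fx=2.8,fy=2.8,interpolation=cv2.INTER_CUBIC);b=cv2.resize(s2["img"][130:235,200:450],None,fx=2.8,fy=2.8,interpolation=cv2.INTER_CUBIC)
save("t6.png",np.vstack([a,b]))
st=r.state(); print(st["tool_pos"],st["ft_force"],st["torque"])
```

```text
[464.7  -3.5  38.5] [ 0.8 -0.  -0.6] [-0.2 -0.1 -0.1]
```

View pics/t6.png

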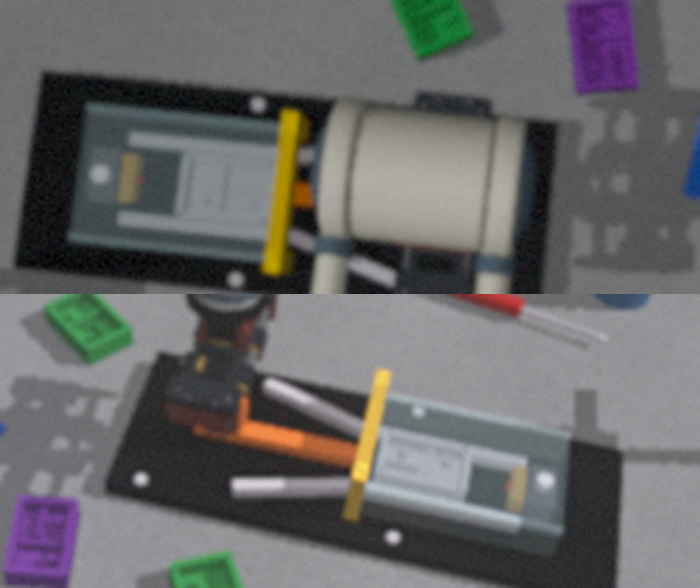

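The top half shows the housing in the channel, front edge at column ~180 against brass at ~140. That leaves a gap of roughly 38 mm at about 1 mm/px. I'll advance 25 mm and re-measure.

Call:
jog_arm([
  {"xyz": [0.3, 4, 0], "rot": [0, 0, 0], "gripper": 0},
  {"xyz": [0.5, 7, 0], "rot": [0, 0, 0], "gripper": 0},
  {"xyz": [0.7, 10, 0], "rot": [0, 0, 0], "gripper": 0},
  {"xyz": [0.9, 13, 0], "rot": [0, 0, 0], "gripper": 0},
  {"xyz": [1.1, 16, 0], "rot": [0, 0, 0], "gripper": 0},
])

```text
t: 16.55
tool_pos: [465.8, 12.1, 38.6]
tcp_rot: [-180.0, 0.0, 86.1]
ft_force: [-0.6, -2.8, -1.2]
gripper_width: 21.8
```

Call:
jog_arm([
  {"xyz": [0.1, 2, 0], "rot": [0, 0, 0], "gripper": 0},
  {"xyz": [0.3, 4, 0], "rot": [0, 0, 0], "gripper": 0},
  {"xyz": [0.4, 6, 0], "rot": [0, 0, 0], "gripper": 0},
  {"xyz": [0.5, 8, 0], "rot": [0, 0, 0], "gripper": 0},
  {"xyz": [0.6, 9, 0], "rot": [0, 0, 0], "gripper": 0},
])

```text
t: 17.18
tool_pos: [466.4, 21.1, 38.6]
tcp_rot: [180.0, 0.0, 86.1]
ft_force: [0.4, -3.1, -0.8]
gripper_width: 21.8
```

Run:
```python
from hs import *
s=optics.snapshot("top"); st=r.state(); print(st["tool_pos"],st["ft_force"])
# rectified strip in station frame at z=42, 0.5 mm/px: x 40..180, y -45..45
xs=np.arange(40,180,.25); ys=np.arange(45,-45,-.25)
M=np.array([[proj(s,[*(O+x*f+y*l),42]) for x in xs] for y in ys],np.float32)
im=cv2.remap(s["img"],M[...,0],M[...,1],cv2.INTER_CUBIC); save("t7.png",im)
g=im[abs(ys)<18].mean(0); 
for x,v in zip(xs[::8],g[::8]): print(x,v.astype(int),end="; ")
```

```text
[466.4  21.2  38.6] [ 0.2 -1.7 -1.8]
40.0 [85 91 95]; 42.0 [104 109 114]; 44.0 [121 125 130]; 46.0 [131 135 140]; 48.0 [134 138 144]; 50.0 [134 139 144]; 52.0 [133 138 143]; 54.0 [133 138 143]; 56.0 [133 138 142]; 58.0 [132 137 142]; 60.0 [131 136 141]; 62.0 [131 137 141]; 64.0 [132 137 141]; 66.0 [132 138 142]; 68.0 [132 138 142]; 70.0 [132 138 142]; 72.0 [132 138 142]; 74.0 [132 138 142]; 76.0 [131 137 142]; 78.0 [132 138 142]; 80.0 [131 137 142]; 82.0 [131 138 142]; 84.0 [130 136 140]; 86.0 [126 131 136]; 88.0 [120 127 131]; 90.0 [120 127 131]; 92.0 [125 131 136]; 94.0 [129 135 140]; 96.0 [131 137 142]; 98.0 [132 138 143]; 100.0 [131 137 141]; 102.0 [129 136 140]; 104.0 [129 136 140]; 106.0 [131 137 141]; 108.0 [131 137 142]; 110.0 [132 138 142]; 112.0 [132 138 143]; 114.0 [132 138 143]; 116.0 [132 138 142]; 118.0 [129 135 139]; 120.0 [123 129 133]; 122.0 [116 123 127]; 124.0 [114 120 125]; 126.0 [119 125 129]; 128.0 [124 130 134]; 130.0 [123 130 134]; 132.0 [114 121 124]; 134.0 [ 97 104 107]; 136.0 [77 86 88]; 138.0 [65 74 77]; 140.0 [66 72 72]; 142.0 [75 75 73]; 144.0 [85 80 74]; 146.0 [96 88 76]; 148.0 [105  97  78]; 150.0 [114 106  81]; 152.0 [121 113  84]; 154.0 [125 116  86]; 156.0 [127 118  87]; 158.0 [126 117  86]; 160.0 [123 115  85]; 162.0 [114 108  85]; 164.0 [100  99  86]; 166.0 [89 93 90]; 168.0 [85 93 95]; 170.0 [87 95 99]; 172.0 [ 90  99 102]; 174.0 [ 96 105 108]; 176.0 [105 112 116]; 178.0 [111 118 123];
```

View pics/t7.png

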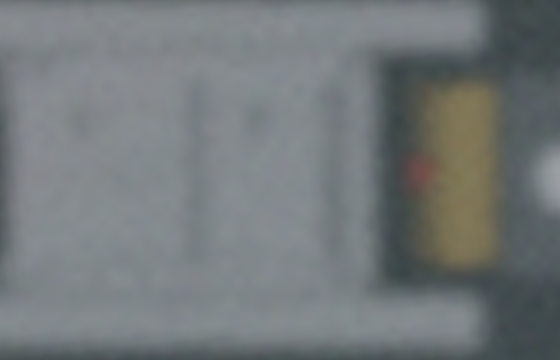

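The rectified view (0.25 mm/px) shows the front edge at column ~378 and the brass edge at ~422, with the red probe at (420,172). The gap is about 11 mm and the housing is square in the channel. I'll advance 7 mm, then in small steps.

Call:
jog_arm([
  {"xyz": [0.1, 1.5, 0], "rot": [0, 0, 0], "gripper": 0},
  {"xyz": [0.2, 3, 0], "rot": [0, 0, 0], "gripper": 0},
  {"xyz": [0.3, 4.5, 0], "rot": [0, 0, 0], "gripper": 0},
  {"xyz": [0.4, 6, 0], "rot": [0, 0, 0], "gripper": 0},
  {"xyz": [0.5, 7, 0], "rot": [0, 0, 0], "gripper": 0},
])

```text
t: 17.85
tool_pos: [466.9, 28.0, 38.6]
tcp_rot: [-180.0, 0.0, 86.1]
ft_force: [-1.3, -3.3, -0.5]
gripper_width: 21.8
```

Call:
jog_arm([
  {"xyz": [0, 0.5, 0], "rot": [0, 0, 0], "gripper": 0},
  {"xyz": [0.1, 1, 0], "rot": [0, 0, 0], "gripper": 0},
])

```text
t: 18.1
tool_pos: [466.9, 28.9, 38.6]
tcp_rot: [-180.0, 0.0, 86.1]
ft_force: [-0.6, -2.5, -0.2]
gripper_width: 21.8
```

Call:
jog_arm([
  {"xyz": [0, 0.5, 0], "rot": [0, 0, 0], "gripper": 0},
  {"xyz": [0.1, 1, 0], "rot": [0, 0, 0], "gripper": 0},
])

```text
t: 18.35
tool_pos: [467.1, 30.0, 38.6]
tcp_rot: [-180.0, -0.0, 86.1]
ft_force: [-0.4, -2.8, -0.7]
gripper_width: 21.7
```

Call:
jog_arm([
  {"xyz": [0, 0.5, 0], "rot": [0, 0, 0], "gripper": 0},
  {"xyz": [0.1, 1, 0], "rot": [0, 0, 0], "gripper": 0},
])

```text
t: 18.6
tool_pos: [467.1, 31.0, 38.6]
tcp_rot: [-180.0, 0.0, 86.1]
ft_force: [-0.6, -2.2, -1.5]
gripper_width: 21.7
```

Call:
jog_arm([
  {"xyz": [0, 0.5, 0], "rot": [0, 0, 0], "gripper": 0},
  {"xyz": [0.1, 1, 0], "rot": [0, 0, 0], "gripper": 0},
])

```text
t: 18.85
tool_pos: [467.3, 32.0, 38.6]
tcp_rot: [-180.0, -0.0, 86.1]
ft_force: [-0.6, -2.9, -0.3]
gripper_width: 21.9
```

Call:
jog_arm([
  {"xyz": [0, 0.5, 0], "rot": [0, 0, 0], "gripper": 0},
  {"xyz": [0.1, 1, 0], "rot": [0, 0, 0], "gripper": 0},
])

```text
t: 19.1
tool_pos: [467.4, 33.0, 38.6]
tcp_rot: [-180.0, -0.0, 86.1]
ft_force: [-0.7, -2.6, -0.9]
gripper_width: 21.7
```

Call:
jog_arm([
  {"xyz": [0, 0.5, 0], "rot": [0, 0, 0], "gripper": 0},
  {"xyz": [0.1, 1, 0], "rot": [0, 0, 0], "gripper": 0},
])

```text
t: 19.35
tool_pos: [467.5, 34.0, 38.6]
tcp_rot: [-180.0, -0.0, 86.1]
ft_force: [-0.0, -2.9, -1.1]
gripper_width: 21.9
```

Call:
jog_arm([
  {"xyz": [0, 0.5, 0], "rot": [0, 0, 0], "gripper": 0},
  {"xyz": [0.1, 1, 0], "rot": [0, 0, 0], "gripper": 0},
])

```text
t: 19.6
tool_pos: [467.6, 34.9, 38.6]
tcp_rot: [-180.0, 0.0, 86.1]
ft_force: [-0.3, -3.2, -0.3]
gripper_width: 21.8
```

Call:
jog_arm([
  {"xyz": [0, 0.5, 0], "rot": [0, 0, 0], "gripper": 0},
  {"xyz": [0.1, 1, 0], "rot": [0, 0, 0], "gripper": 0},
])

```text
t: 19.85
tool_pos: [467.6, 36.0, 38.6]
tcp_rot: [-180.0, 0.0, 86.1]
ft_force: [-1.4, -2.9, -0.6]
gripper_width: 21.8
```

Call:
jog_arm([
  {"xyz": [0, 0.5, 0], "rot": [0, 0, 0], "gripper": 0},
  {"xyz": [0.1, 1, 0], "rot": [0, 0, 0], "gripper": 0},
])

```text
t: 20.1
tool_pos: [467.8, 37.0, 38.6]
tcp_rot: [-180.0, 0.0, 86.1]
ft_force: [-0.9, -3.6, 0.2]
gripper_width: 21.7
```

Call:
jog_arm([
  {"xyz": [0, 0.5, 0], "rot": [0, 0, 0], "gripper": 0},
  {"xyz": [0.1, 1, 0], "rot": [0, 0, 0], "gripper": 0},
])

```text
t: 20.35
tool_pos: [467.9, 38.0, 38.6]
tcp_rot: [-180.0, 0.0, 86.1]
ft_force: [-0.3, -2.1, -1.0]
gripper_width: 21.5
```

Run:
```python
from hs import *
s=optics.snapshot("top"); st=r.state(); print(st["tool_pos"],st["ft_force"])
xs=np.arange(124,172,2); ys=np.arange(16,-16,-.5)
M=np.array([[proj(s,[*(O+x*f+y*l),42]) for x in xs] for y in ys],np.float32)
im=cv2.remap(s["img"],M[...,0],M[...,1],cv2.INTER_CUBIC)
for x,v in zip(xs,im.mean(0)): print(x,v.astype(int),end="; ")
```

```text
[467.9  38.   38.6] [-1.2 -3.6 -0.6]
124 [131 137 142]; 126 [132 138 143]; 128 [133 139 143]; 130 [133 139 143]; 132 [132 138 142]; 134 [131 137 141]; 136 [126 132 137]; 138 [119 126 130]; 140 [114 121 125]; 142 [116 123 126]; 144 [123 129 133]; 146 [128 134 136]; 148 [130 134 132]; 150 [130 129 120]; 152 [129 123 105]; 154 [128 121  93]; 156 [128 120  89]; 158 [128 119  87]; 160 [124 116  86]; 162 [115 109  87]; 164 [102 101  88]; 166 [89 94 90]; 168 [84 93 95]; 170 [86 96 99];
```

Call:
jog_arm([
  {"xyz": [0, 0.5, 0], "rot": [0, 0, 0], "gripper": 0},
  {"xyz": [0.1, 1, 0], "rot": [0, 0, 0], "gripper": 0},
])

```text
t: 20.65
tool_pos: [467.9, 38.3, 38.8]
tcp_rot: [-180.0, 0.1, 86.1]
ft_force: [-1.2, -6.9, 1.7]
gripper_width: 21.7
```

Call:
jog_arm([
  {"xyz": [0, 0.4, 0], "rot": [0, 0, 0], "gripper": 0},
  {"xyz": [0, 0.4, 0], "rot": [0, 0, 0], "gripper": 0},
])

```text
t: 20.9
tool_pos: [467.9, 38.3, 38.9]
tcp_rot: [180.0, 0.1, 86.1]
ft_force: [-1.9, -7.5, 1.1]
gripper_width: 21.6
```

Call:
jog_arm([
  {"xyz": [0.1, 0.7, 0], "rot": [0, 0, 0], "gripper": 0},
  {"xyz": [0.1, 0.7, 0], "rot": [0, 0, 0], "gripper": 0},
])

```text
t: 21.15
tool_pos: [468.0, 38.5, 39.0]
tcp_rot: [180.0, 0.2, 86.1]
ft_force: [-1.9, -9.3, 1.8]
gripper_width: 21.8
```

Call:
jog_arm([
  {"xyz": [0.1, 0.7, 0], "rot": [0, 0, 0], "gripper": 0},
  {"xyz": [0.1, 1.3, 0], "rot": [0, 0, 0], "gripper": 0},
])

```text
t: 21.4
tool_pos: [468.2, 38.9, 39.2]
tcp_rot: [180.0, 0.3, 86.0]
ft_force: [-2.7, -14.9, 4.2]
gripper_width: 21.7
```

Call:
jog_arm([
  {"xyz": [0, -0.2, 0], "rot": [0, 0, 0], "gripper": 0},
  {"xyz": [0, -0.2, 0], "rot": [0, 0, 0], "gripper": 0},
  {"xyz": [0, -0.2, 0], "rot": [0, 0, 0], "gripper": 0},
])

```text
t: 21.78
tool_pos: [468.2, 38.8, 39.2]
tcp_rot: [180.0, 0.3, 86.0]
ft_force: [-1.9, -12.6, 3.5]
gripper_width: 22.0
```

Call:
jog_arm([
  {"xyz": [0, 0, 0], "rot": [0, 0, 0], "gripper": 0},
  {"xyz": [0, 0, 0], "rot": [0, 0, 0], "gripper": 0},
  {"xyz": [0, 0, 0], "rot": [0, 0, 0], "gripper": 0},
  {"xyz": [0, 0, 0], "rot": [0, 0, 0], "gripper": 0},
  {"xyz": [0, 0, 0], "rot": [0, 0, 0], "gripper": 0},
])

```text
t: 22.4
tool_pos: [468.2, 38.8, 39.2]
tcp_rot: [180.0, 0.3, 86.0]
ft_force: [-2.3, -12.2, 2.5]
gripper_width: 21.8
```

Run:
```python
from hs import *
for i in range(6):
    s=optics.snapshot("top"); st=r.state(); print(st["t"],st["tool_pos"],st["ft_force"],st["tcp_rot"])
```

```text
22.45 [468.2  38.8  39.2] [ -2.8 -12.    3.1] [180.    0.3  86. ]
22.5 [468.2  38.9  39.2] [ -1.2 -12.9   2.4] [180.    0.3  86.1]
22.55 [468.2  38.9  39.2] [ -2.6 -12.8   2.9] [180.    0.3  86.1]
22.6 [468.2  38.9  39.2] [ -2.7 -12.    3.4] [180.    0.3  86.1]
22.65 [468.2  38.9  39.2] [ -2.9 -12.6   2.5] [180.    0.3  86.1]
22.7 [468.2  38.8  39.2] [ -2.8 -12.9   3.4] [180.    0.3  86.1]
```

Held for over 1 s at about 12.5 N. Now I'll draw back, slowly at first so the stop follows without a kick.

Call:
jog_arm([
  {"xyz": [0, -0.5, 0], "rot": [0, 0, 0], "gripper": 0},
  {"xyz": [-0.1, -1, 0], "rot": [0, 0, 0], "gripper": 0},
  {"xyz": [-0.1, -1.5, 0], "rot": [0, 0, 0], "gripper": 0},
  {"xyz": [-0.1, -2, 0], "rot": [0, 0, 0], "gripper": 0},
  {"xyz": [-0.2, -2.5, 0], "rot": [0, 0, 0], "gripper": 0},
])

```text
t: 23.32
tool_pos: [467.9, 38.5, 38.6]
tcp_rot: [-180.0, 0.0, 86.1]
ft_force: [-2.6, -3.7, 0.2]
gripper_width: 21.5
```

Call:
jog_arm([
  {"xyz": [0, -0.5, 0], "rot": [0, 0, 0], "gripper": 0},
  {"xyz": [-0.1, -1, 0], "rot": [0, 0, 0], "gripper": 0},
  {"xyz": [-0.2, -2.5, 0], "rot": [0, 0, 0], "gripper": 0},
  {"xyz": [-0.3, -5, 0], "rot": [0, 0, 0], "gripper": 0},
  {"xyz": [-0.6, -10, 0], "rot": [0, 0, 0], "gripper": 0},
])

```text
t: 23.95
tool_pos: [467.4, 28.6, 38.5]
tcp_rot: [180.0, -0.0, 86.1]
ft_force: [0.5, 0.2, -1.5]
gripper_width: 21.6
```

Run:
```python
from hs import *
s=optics.snapshot("top"); st=r.state(); print(st["tool_pos"],st["ft_force"],st["tcp_rot"])
xs=np.arange(10,180,.25); ys=np.arange(45,-45,-.25)
M=np.array([[proj(s,[*(O+x*f+y*l),42]) for x in xs] for y in ys],np.float32)
im=cv2.remap(s["img"],M[...,0],M[...,1],cv2.INTER_CUBIC)
s2=optics.snapshot("scene"); b=cv2.resize(s2["img"][140:225,270:440],(680,340),interpolation=cv2.INTER_CUBIC)[:230]
save("t8.png",np.vstack([im,b]))
```

```text
[467.4  28.   38.6] [-0.7 -0.7 -1.5] [180.    0.   86.1]
```

View pics/t8.png

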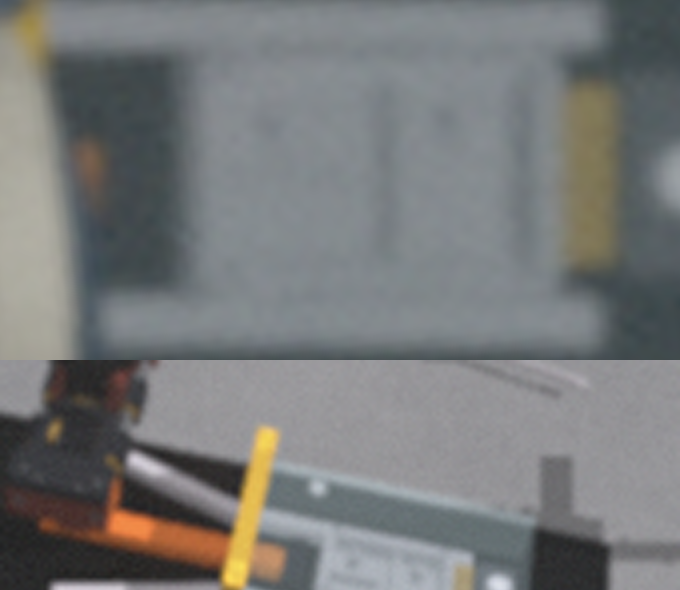

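The rectified top half shows the housing face flush with the brass along its whole width (column ~565), and the stick clear behind it. Next I'll withdraw the stick and carry it back to the mat.

Call:
jog_arm([
  {"xyz": [-1, -15, 0], "rot": [0, 0, 0], "gripper": 0},
  {"xyz": [-3, -45, 0], "rot": [0, 0, 0], "gripper": 0},
  {"xyz": [-5, -75, 0], "rot": [0, 0, 0], "gripper": 0},
  {"xyz": [-7, -105, 0], "rot": [0, 0, 0], "gripper": 0},
  {"xyz": [-9, -130, 0], "rot": [0, 0, 0], "gripper": 0},
])

```text
t: 24.68
tool_pos: [458.0, -103.3, 38.6]
tcp_rot: [180.0, 0.0, 86.1]
ft_force: [-0.2, -0.9, -1.3]
gripper_width: 21.7
```

Call:
jog_arm([
  {"xyz": [0, -20, 40], "rot": [0, 0, 0], "gripper": 0},
  {"xyz": [0, -60, 80], "rot": [0, 0, 0], "gripper": 0},
  {"xyz": [10, -115, 80], "rot": [0, 0, -0.03], "gripper": 0},
  {"xyz": [20, -170, 80], "rot": [0, 0, -0.06], "gripper": 0},
  {"xyz": [32, -225, 80], "rot": [0, 0, -0.071], "gripper": 0},
])

```text
t: 25.3
tool_pos: [489.9, -329.1, 118.9]
tcp_rot: [180.0, 0.0, 82.0]
ft_force: [0.8, -0.7, -1.2]
gripper_width: 21.7
```

Call:
jog_arm([
  {"xyz": [10, -40, 0], "rot": [0, 0, 0], "gripper": 0},
  {"xyz": [16.7, -77.7, -10], "rot": [0, 0, 0], "gripper": 0},
  {"xyz": [16.7, -77.7, -40], "rot": [0, 0, 0], "gripper": 0},
  {"xyz": [16.7, -77.7, -60], "rot": [0, 0, 0], "gripper": 0},
  {"xyz": [16.7, -77.7, -60], "rot": [0, 0, 0], "gripper": 0},
])

```text
t: 25.92
tool_pos: [505.7, -403.2, 56.0]
tcp_rot: [-179.8, -0.1, 82.0]
ft_force: [0.5, -0.0, -0.3]
gripper_width: 21.9
```

Run:
```python
from st import *
s=stick(); st=r.state(); print(st["tool_pos"],st["tcp_rot"],st["ft_force"])
C=cloud(s);I=cv2.cvtColor(s["img"],cv2.COLOR_RGB2HSV).astype(int)
m=(I[...,0]<18)&(I[...,1]>150)&(C[...,0]<575)&(C[...,0]>420)&(C[...,1]>-370)&(C[...,1]<-240)&(C[...,2]<120); p=C[m]
print(m.sum(),rect(p)); k=np.polyfit(p[:,1],p[:,2],1); print("bar top z at -370,-250",np.polyval(k,[-370,-250]))
m=(abs(I[...,0]-110)<12)&(I[...,1]>150)&(C[...,0]<600)&(C[...,0]>420)&(C[...,2]<10);print("mat",rect(C[m]))
```

```text
handletop 1393 [62.1 77.4 89. ] [ 509.4 -386. ] [15.2 38.5] 173.26782
bar 0 
nose 0 
[ 506.5 -403.6   58. ] [-179.9   -0.1   82.1] [-0.1 -1.  -1.2]
7158 (array([ 517.2, -328.5]), array([86. , 19.2]), np.float32(82.25878))
bar top z at -370,-250 [54.9 55.2]
mat (array([ 512.8, -362.7]), array([190.5, 109.5]), np.float32(77.0334))
```

Call:
jog_arm([
  {"xyz": [0, 0, -15], "rot": [0, 0, 0], "gripper": 0},
  {"xyz": [0, 0, -28], "rot": [0, 0, 0], "gripper": 0},
  {"xyz": [0, 0, -36], "rot": [0, 0, 0], "gripper": 0},
  {"xyz": [0, 0, -36], "rot": [0, 0, 0], "gripper": 0},
  {"xyz": [0, 0, -36], "rot": [0, 0, 0], "gripper": 0},
])

```text
t: 26.6
tool_pos: [507.2, -404.2, 22.9]
tcp_rot: [180.0, 0.0, 82.0]
ft_force: [-0.6, -0.3, -1.1]
gripper_width: 21.6
```

Run:
```python
from st import *
s=stick(); st=r.state(); print(st["tool_pos"],st["tcp_rot"],st["ft_force"])
```

```text
handletop 4861 [63.3 71.5 76.4] [ 505.8 -402.1] [50.9 40.2] 63.022274
bar 7361 [20.7 21.7 22.7] [ 518.1 -334.4] [95.9 19.2] 82.18022
nose 0 
[ 507.3 -404.3   23.2] [180.   0.  82.] [-0.1 -0.8 -0.9]
```

Call:
jog_arm([
  {"xyz": [0, 0, -2], "rot": [0, 0, 0], "gripper": 0},
  {"xyz": [0, 0, -4], "rot": [0, 0, 0], "gripper": 0},
  {"xyz": [0, 0, -4.7], "rot": [0, 0, 0], "gripper": 0},
  {"xyz": [0, 0, -4.7], "rot": [0, 0, 0], "gripper": 0},
])

```text
t: 27.15
tool_pos: [507.2, -404.2, 18.4]
tcp_rot: [180.0, 0.0, 82.0]
ft_force: [-0.5, 0.6, 2.5]
gripper_width: 21.7
```

It is on the mat: Fz went from −1 to +2.5 N. I'll release, then rise straight up.

Call:
jog_arm([
  {"xyz": [0, 0, 0], "rot": [0, 0, 0], "gripper": 30},
  {"xyz": [0, 0, 0], "rot": [0, 0, 0], "gripper": 45},
  {"xyz": [0, 0, 0], "rot": [0, 0, 0], "gripper": 60},
  {"xyz": [0, 0, 0], "rot": [0, 0, 0], "gripper": 60},
  {"xyz": [0, 0, 0], "rot": [0, 0, 0], "gripper": 60},
])

```text
t: 27.78
tool_pos: [507.1, -404.1, 17.9]
tcp_rot: [180.0, -0.0, 82.0]
ft_force: [-0.0, -0.2, 0.4]
gripper_width: 52.7
```

Call:
jog_arm([
  {"xyz": [0, 0, 15], "rot": [0, 0, 0], "gripper": 60},
  {"xyz": [0, 0, 50], "rot": [0, 0, 0], "gripper": 60},
  {"xyz": [0, 0, 100], "rot": [0, 0, 0], "gripper": 60},
  {"xyz": [0, 0, 160], "rot": [0, 0, 0], "gripper": 60},
  {"xyz": [0, 0, 205], "rot": [0, 0, 0], "gripper": 60},
])

```text
t: 28.4
tool_pos: [507.2, -404.2, 227.7]
tcp_rot: [179.8, 0.1, 82.0]
ft_force: [0.4, -0.4, 0.9]
gripper_width: 52.4
```

Call:
jog_arm([
  {"xyz": [0, -40, 0], "rot": [0, 0, 0], "gripper": 60},
  {"xyz": [0, -50, 0], "rot": [0, 0, 0], "gripper": 60},
  {"xyz": [0, -50, 0], "rot": [0, 0, 0], "gripper": 60},
])

```text
t: 28.78
tool_pos: [506.7, -454.1, 222.2]
tcp_rot: [-179.9, -0.1, 82.0]
ft_force: [-1.3, -0.4, -0.6]
gripper_width: 52.9
```

Run:
```python
from st import *
from hs import O,f,l
s=stick(); w=s["img"]
s=optics.snapshot("top"); st=r.state(); print(st["t"],st["tool_pos"],st["ft_force"],st["gripper_width"])
xs=np.arange(-10,180,.3); ys=np.arange(45,-45,-.3)
M=np.array([[proj(s,[*(O+x*f+y*l),42]) for x in xs] for y in ys],np.float32)
im=cv2.remap(s["img"],M[...,0],M[...,1],cv2.INTER_CUBIC)
a=cv2.resize(s["img"][60:290,40:400],(430,275)); W=cv2.resize(w,(367,275))
T=np.hstack([a,W]); B=np.zeros((im.shape[0],T.shape[1],3),np.uint8); B[:,:im.shape[1]]=im
save("final.png",np.vstack([T,B]))
m=im.astype(int)
for q in((12,20),(-4,4),(-20,-12)):
    v=m[(ys>q[0])&(ys<q[1])].mean(0); rb=v[:,0]-v[:,2]; k=(xs>135)&(xs<158); print(q,"brass edge x",xs[k][np.argmin(abs(rb[k]-15))], "rear edge",xs[(xs>45)&(xs<80)][np.argmax(np.gradient(v[(xs>45)&(xs<80),1]))])
```

```text
handletop 1087 [65.9 67.2 68.5] [ 508.2 -404.5] [48.3 19.9] 82.143776
bar 1727 [15.8 17.2 18.6] [ 518.1 -333.8] [94.1 18.4] 82.10197
nose 0 
28.875 [ 507.  -453.2  222.4] [-0.4  1.  -0.3] 52.59708286526781
(12, 20) brass edge x 151.1000000000004 rear edge 57.500000000000156
(-4, 4) brass edge x 151.1000000000004 rear edge 56.90000000000016
(-20, -12) brass edge x 151.40000000000038 rear edge 56.000000000000156
```

View pics/final.png

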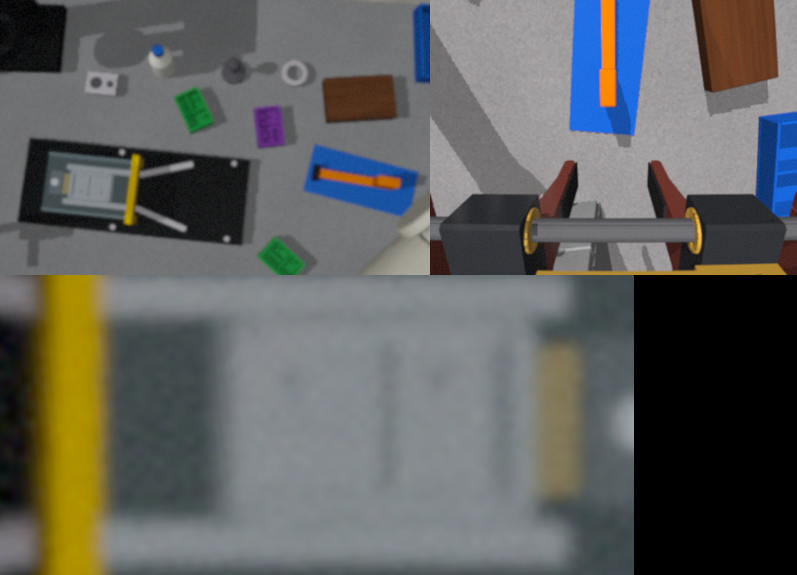

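The final picture shows the stick flat on its mat, the housing against the brass in the channel, and the other objects in place. The rear-edge reading hints at a slight skew, so I'll average some frames and compare with the guides before handing in.

Run:
```python
from hs import *
xs=np.arange(20,180,.25); ys=np.arange(50,-50,-.25)
for cam in("top","scene"):
    S=[optics.snapshot(cam) for _ in range(8)]; s=S[0]; img=np.mean([t["img"] for t in S],0).astype(np.float32)
    def warp(z):
        M=np.array([[proj(s,[*(O+x*f+y*l),z]) for x in xs[::2]] for y in ys[::2]],np.float32)
        return cv2.remap(img,M[...,0],M[...,1],cv2.INTER_CUBIC)
    g=warp(45); X=xs[::2];Y=ys[::2]
    def edge(ch,lo,hi,lvl_dir,ylo=-22,yhi=22):
        P=[]
        k=(X>lo)&(X<hi)
        for y in np.arange(ylo,yhi,2):
            v=ch[(Y>=y)&(Y<y+2)].mean(0)[k]; d=np.clip(lvl_dir*np.gradient(v),0,None); d[d<d.max()*.3]=0
            P.append((y+1,(X[k]*d).sum()/d.sum()))
        P=np.array(P); c=np.polyfit(P[:,0],P[:,1],1); return np.degrees(np.arctan(c[0])),c[1],(P[:,1]-np.polyval(c,P[:,0])).std()
    G=g[...,1]; RB=g[...,0]-g[...,2]
    print(cam,"rear",edge(G,48,70,1),"front/brass",edge(RB,142,160,1,-18,18),"brass back",edge(RB,155,172,-1,-18,18))
```

```text
top rear (np.float64(0.3078584515823254), np.float64(55.855047182665686), np.float64(0.2099486593375263)) front/brass (np.float64(-0.1834463470758413), np.float64(150.05888243844964), np.float64(0.1129340387288315)) brass back (np.float64(-0.02281562823035071), np.float64(163.0973467799842), np.float64(0.17501296311360118))
scene rear (np.float64(1.4899739153997549), np.float64(58.12911628429343), np.float64(0.1712635396741604)) front/brass (np.float64(0.00837166741685063), np.float64(149.66855946127157), np.float64(0.24105213563927097)) brass back (np.float64(0.3497225987621896), np.float64(163.1084614522007), np.float64(0.2132890720868559))
```

The housing is square to within about 0.3° from above, with no gap at the brass, so I'll hand the job in.

```bash
python3 -c "
from bench import r
print(r.job_done(), r.state()['t'])"
```

```text
the job is handed in; nothing more can be done
the job is handed in; nothing more can be done
```

The housing is fed in through the guard and sits against the brass stop, and the stick is back flat on its blue mat. I handed the job in after about 30 s of the 72 s allowed.

- **Feeding:** I pushed the housing with the stick's nose only. It came square against the nose on the bed and was centred before entering the mouth. Forces read about 2–3.5 N until it met the stop.
- **Pressing:** I pressed for over 1 s at 12–13 N. The highest reading was a brief 14.9 N, below the 22 N limit. These were taken between moves, not continuously.
- **Stop position:** The stop face showed at about x = 150 mm in the station frame.
- **Last checks:** In the averaged top view the rear edge is 0.3° off square and the front/brass edge 0.2°, with no visible gap. The stick's height and yaw match those at the start. The other objects looked undisturbed.
- **One disagreement:** The angled scene camera gave 1.5° for the rear edge, but about 0° at the brass edge. I put this down to its view of the rear wall and trusted the top view. I did not read the probe joint directly.

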